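# Fit the green filter in the photometer and screw down its retaining ring

### The arm

A 6-joint arm with a two-finger parallel gripper is mounted at the origin on the work surface. World frame = base frame: x ahead of the robot, y to its left, z up, the work surface at z = 0. Lengths are in m, angles in degrees, forces in N, time in s.
With the tool pointing down it reaches from about 0.4 to 0.825 m from the base axis. Payload 7 kg.
Tool frame: the origin (TCP) lies on the front face of the gripper's body, between the roots of the fingers; the fingertips stand 66 mm ahead of it and the grasp point (between the pads) lies 47 mm ahead of it (nose_length is the distance from the TCP to the fingertips, in m); y points along the fingers, z is the direction in which the jaws open and shut, and the axes are right-handed (so a half turn about y gives the same grasp; the last joint's range is limited). The gripper opens to 88 mm and grips with 3 to 60 N. Pads are 19 mm wide; open, the fingers measure 130 mm over their backs; the gripper's body (78 mm by 193 mm) begins 47 mm behind the grasp point.
Start: joints at [-57.004, 20.546, 0.682, 0, -70.136, -16.507], TCP at [0.192, -0.647, 0.292] pointing down, gripper open.
Joint ranges: [-176.03, 176.03], [-82.01, 121.73], [-58.28, 71.71], [-173.87, 95.51], [-174.79, -0.11], [-173.66, 173.66]. Speed limits (degrees/s): [136.94, 136.94, 172.46, 180, 180, 180].

### API

Orientations are given as [roll, pitch, yaw] about the fixed x, y, z axes, in that order (R = Rz(yaw) Ry(pitch) Rx(roll)).
In Python, from plant import get_state, capture, close_job, nose_length gives the robot as it stands.
- The arm moves only by the tool apply_moves, never from a script. Its argument "rows" is a list of rows, each a list of 2 entries, a list of its own where there are three numbers: the shift along the tool's x, y, z in m, then the turn about the tool's y in degrees. In form: [[[tx, ty, tz], yaw], ...]. A call has 1 to 20 rows; each row is the pose to reach, as a shift and turn from the pose commanded when the call began, along the tool's axes at that moment; what a row does not reach only later rows make up. A row lasts 1/8 s, in which the tool goes at most 62.5 mm and 10.7 degrees, less where a joint would pass 70% of its speed; a pose out of reach is approached as far as the arm can. A call with a gripper value outside its range is refused whole. "gripper" is the opening, from 0 (shut) to 1 (fully open), set as the call begins (left out, the last holds). The fingers move at their own pace and stop on an object; "grip_force" is the grip in N (left out, the last holds). Time passes only in rows, so rows that repeat a pose let the fingers close. It gives the time, the measured TCP pose, the force and the opening at its end, in the units of the state.
- get_state(): the state, without advancing time (a new reading comes with each control period).
- capture(name): name is "scene" or "side" or "wrist"; returns a dict with "pixels" (384x512x3 uint8, blue, green, red), "z_map" (384x512 float32, m along the optical axis (not along the pixel's ray), 0 where there is no reading), "intrinsics" (3x3 intrinsics, pixels), "rvec" (rotation vector, rad) and "tvec" (3), from world to camera coordinates, as OpenCV has them; the wrist camera has in their place "mount" (4x4, takes a point from camera to tool coordinates, whose origin is the TCP and whose axes are the tool frame's). Camera axes: x right, y down, z forward; pixel columns grow to the right and rows downward; lengths in m; the calibration is good to about 2 mm. The wrist camera is an equidistant fisheye: a pixel r from the principal point sees the ray r / f radians off the axis. A picture is of the moment at which its call begins: read the wrist's pose just before it.
- close_job(): hands the job in, once; it reports no verdict.
The state is a dict: "time_s": time; "joints": joint angles; "qd": joint speeds; "joint_torque": joint torques, N m; "tcp_pos": TCP position; "eef_rot": TCP orientation; "contact_force": force on the tool from outside, world axes, zero at the start; "moment": the same for the moment, N m; "gripper_width": finger opening in m.
Only numpy, scipy, OpenCV 4.12 (cv2) and the standard library are available. Lean on these libraries where they do the work, as an engineer would, in place of code of your own. Each camera call takes 0.05 s, during which the arm holds its last target.

### The job

Set the photometer up for haemoglobin: take the green filter out of the filter case, drop it gently into the photometer's open filter cell, collar up, then put the brass retaining ring over it and screw it down clockwise until it is snug and clamps the filter. Finger-tight only, so the glass is not strained: feel for the point where the ring stops turning freely, give it just a nip, and let go. Leave the other filters and everything else on the bench where they are.

Things in the scene. Friction and masses are not known exactly. Their poses are not given: they have to be found in the camera images.
- filter_green: The filter to fit: black mount with GREEN glass and a green top edge, 60 g, standing in one compartment of the filter case. Disc 43 mm across and 10 mm thick (its lowest 1.5 mm steps in to 40 mm), and on it a round grip collar 30 mm across that stands up 10 mm, so it is 20 mm tall in all. Origin: centre of its underside; z points up through the collar.
- filter_blue: Same filter mount with BLUE glass, to be left in the case. Origin: centre of its underside.
- filter_amber: Same filter mount with AMBER glass, to be left in the case. Origin: centre of its underside.
- filter_case: Grey open filter case fixed to the bench, 232 x 86 mm, three compartments in a row along its x axis; its floor is 4 mm thick and its walls only 12 mm high, so a filter's collar stands clear above them. Origin: centre of its underside.
- photometer: White bench photometer, fixed, 200 x 230 mm, grey deck 70 mm above the bench, with screen and keys at its front left (up to 88 mm high). At its front right the filter cell stands upright on the deck, open at the top, with nothing above the deck within 60 mm of its axis. Origin: centre of its underside; x points to its back, y to its left.
- cell_seat (a point): Centre of the rubber gasket on which the filter rests inside the filter cell, 82 mm above the bench and 12 mm above the deck; z is the cell's axis, up. The round bore above it is 45 mm across and 8.5 mm deep, so a seated filter's shoulder stands 1.5 mm above the rim. The gasket gives 0.02 mm per newton. The glass is strained above 30 N, from screwing or from pushing down.
- cell_rim (a point): Centre of the cell's open mouth, 8.5 mm above the seat. Outside, the cell's steel barrel (51 mm) carries a coarse right-hand three-start thread, 57 mm across, lead 16 mm a turn, from just under the rim downward. The ring, set level over it, rests on the thread with its origin 2.5 to 8 mm above the seat, depending on how it is turned; turned clockwise from anywhere it goes down by itself.
- retaining_ring: Knurled brass retaining ring, about 120 g, right way up on the bench: 66 mm outside, 14.5 mm tall, a skirt (58.8 mm inside) closed on top by a 2.6 mm flange with a 35.6 mm hole that passes over the filter's collar. Three rounded lugs at the bottom of the skirt, to 51.8 mm across, run in the cell's thread with 1 mm axial and 0.5 mm side play. Origin: centre of its underside (open end); z up.
- ring_face (a point): Where the flange bears, on three small points 11.5 mm above the ring's origin: on the filter's shoulder, 10 mm above the seat. The ring turns 110 to 250 degrees clockwise: freely (0.03 to 0.14 N m under a 3 to 5 N push) until some 25 degrees after it lies on the filter; then the torque climbs about 0.01 N m a degree. Snug is 0.16 to 0.22 N m, 8 to 18 N on the filter; it stays when let go.
- rack_white: White tube rack with red-capped tubes, 75 x 250 mm, 110 mm tall, at the far side. Origin: centre of its underside.
- rack_orange: Orange tube rack with lilac-capped tubes, 75 x 200 mm, 110 mm tall, left of the photometer. Origin: centre of its underside.
- cuvette_box: Blue box of cuvettes, 70 x 110 mm, 50 mm tall, in front of the photometer. Origin: centre of its underside.
- wipes_box: White and green box of wipes, 105 x 120 mm, 105 mm tall with its tissue, right of the filter case. Origin: centre of its underside.
- marker_pen: White marker pen with a blue cap, 130 mm long, 12 mm thick, lying on the bench between the photometer and the filter case. Origin: middle of its length, on the bench.

How it is judged:
By the outcome, as a careful person would: the job done as asked, in the order asked, and still so for the second after the job is handed in, with the robot touching nothing.
It also fails if it takes over 72 s, if anything falls off the work surface, if the arm or the gripper's body presses on something with over 40 N, if the wrist force passes 120 N, or if a joint passes its speed limit or range.

## Working session

There is one attempt and no reset: what is moved stays moved. The work goes in short steps, Python scripts to look and compute and a tool call to move; the robot and the scene stay as the last step left them, time stands still between calls to the robot, and variables do not carry over. Pictures are saved under pics/ and viewed, and the job is handed in when it is done.

Besides the shell and the picture viewer there is one more tool, called as a command line: name --argument value ..., lists and objects as JSON in quotes. apply_moves: Moves the arm, as the interface text tells. Its arguments: {"type":"object","properties":{"rows":{"type":"array"},"gripper":{"type":"number"},"grip_force":{"type":"number"}},"required":["rows"]}

```bash
ls; mkdir -p pics
python3 - <<'E'
from plant import get_state,capture,nose_length
import cv2
s=get_state();print(s, nose_length)
for n in ["scene","side","wrist"]:
    c=capture(n);cv2.imwrite(f"pics/{n}0.png",c["pixels"])
    print(n,{k:v for k,v in c.items() if k not in("pixels","z_map")})
E
```

```text
pics
{'time_s': 0.0, 'joints': array([-5.70029599e+01,  2.05915588e+01,  6.32725653e-01, -1.99375310e-02,
       -7.01373968e+01, -1.65070669e+01]), 'qd': array([-0.00041203,  0.03891491, -0.03309822, -0.00993755, -0.01054621,
       -0.08757759]), 'joint_torque': array([-3.29181212e-04, -5.82721174e+01,  2.93075484e+01,  6.99774876e+00,
        7.04835678e-03, -1.70997755e-04]), 'tcp_pos': array([ 0.19146392, -0.64686201,  0.29121383]), 'eef_rot': array([-8.99024105e+01,  9.37478402e-03,  1.64831913e+01]), 'contact_force': array([ 0.31099015, -0.50312472, -0.48318445]), 'moment': array([0.03021275, 0.00891147, 0.04955183]), 'gripper_width': 0.0875350102304824} 0.0656
scene {'intrinsics': array([[353.6343796 ,   0.        , 249.59833995],
       [  0.        , 353.6343796 , 198.29276316],
       [  0.        ,   0.        ,   1.        ]]), 'rvec': array([ 2.04590197,  0.63358779, -0.35129128]), 'tvec': array([-0.47135581, -0.12599692,  1.37397859])}
side {'intrinsics': array([[479.24893423,   0.        , 239.68736796],
       [  0.        , 479.24893423, 197.95602311],
       [  0.        ,   0.        ,   1.        ]]), 'rvec': array([ 0.16740848, -2.84391281,  1.2176997 ]), 'tvec': array([0.56465652, 0.10657134, 1.83187555])}
wrist {'intrinsics': array([[297.31863964,   0.        , 257.3293718 ],
       [  0.        , 297.31863964, 191.97155532],
       [  0.        ,   0.        ,   1.        ]]), 'mount': array([[-4.35072080e-04,  9.55915193e-01,  2.93642564e-01,
        -7.84481472e-02],
       [-5.67648109e-04, -2.93642781e-01,  9.55915056e-01,
        -9.12805102e-02],
       [ 9.99999744e-01,  2.49206306e-04,  6.70379227e-04,
         2.95344735e-04],
       [ 0.00000000e+00,  0.00000000e+00,  0.00000000e+00,
         1.00000000e+00]])}
```

View pics/scene0.png

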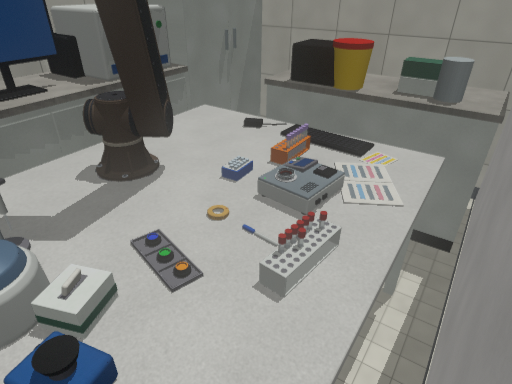

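View pics/side0.png

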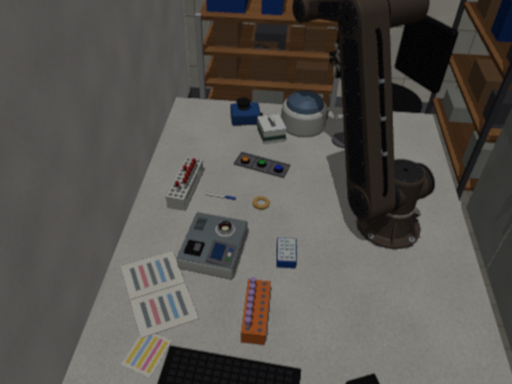

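View pics/wrist0.png

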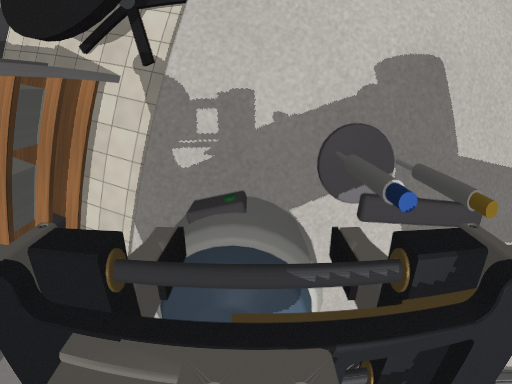

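```bash
cat > h.py <<'E'
import numpy as np,cv2
from plant import get_state,capture
from scipy.spatial.transform import Rotation as Ro
def back(c,u,v,z=None,zw=None):
    K=c["intrinsics"];R=cv2.Rodrigues(c["rvec"])[0];t=c["tvec"]
    d=np.array([(u-K[0,2])/K[0,0],(v-K[1,2])/K[1,1],1.0])
    o=-R.T@t; dw=R.T@d
    if zw is not None: return o+dw*(zw-o[2])/dw[2]
    if z is None: z=np.median(c["z_map"][int(v)-1:int(v)+2,int(u)-1:int(u)+2])
    return o+dw*z
def crop(img,x,y,w,h,s,name):
    cv2.imwrite(name,cv2.resize(img[y:y+h,x:x+w],None,fx=s,fy=s,interpolation=cv2.INTER_CUBIC))
def pts(c):
    K=c["intrinsics"];R=cv2.Rodrigues(c["rvec"])[0];t=c["tvec"]
    v,u=np.mgrid[0:384,0:512];z=c["z_map"]
    P=np.stack([(u-K[0,2])/K[0,0]*z,(v-K[1,2])/K[1,1]*z,z],-1)
    return (P-t)@R
E
python3 - <<'E'
from h import *
a=capture("scene");b=capture("side")
crop(a["pixels"],120,150,240,150,3.3,"pics/a1.png")
crop(b["pixels"],170,140,140,140,4.2,"pics/b1.png")
np.savez("sc.npz",**a);np.savez("sd.npz",**b)
for n,uv in dict(amber=(182,268),green=(165,255),blue=(153,239),ring=(218,212),cell=(286,173)).items(): print("scene",n,back(a,*uv).round(4))
for n,uv in dict(amber=(245,159),green=(262,163),blue=(278,168),ring=(261,202),cell=(225,228)).items(): print("side",n,back(b,*uv).round(4))
E
```

```text
scene amber [ 0.5878 -0.3163  0.0179]
scene green [ 0.5215 -0.3078  0.0209]
scene blue [ 0.4487 -0.2809  0.0223]
scene ring [ 0.4867 -0.0519 -0.0023]
scene cell [0.5978 0.1743 0.0707]
side amber [ 0.5812 -0.307   0.0246]
side green [ 0.5058 -0.2916  0.0221]
side blue [ 0.4352 -0.2636  0.0245]
side ring [ 0.4908 -0.0714  0.0015]
side cell [0.6036 0.1545 0.0763]
```

View pics/a1.png

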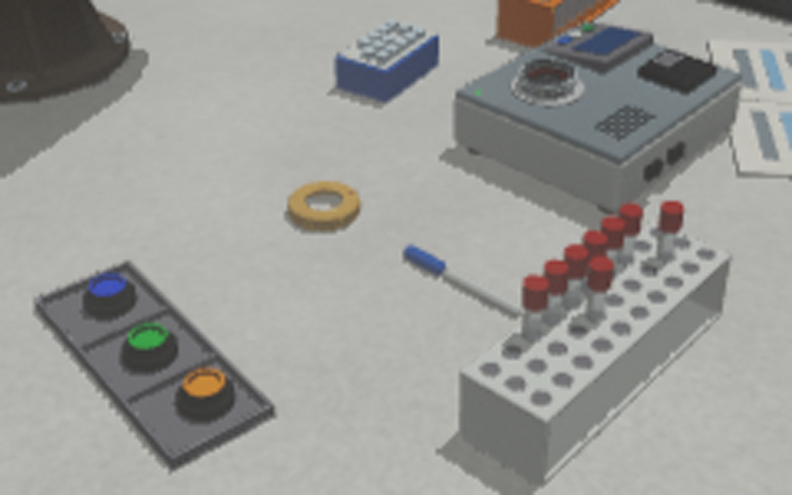

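View pics/b1.png

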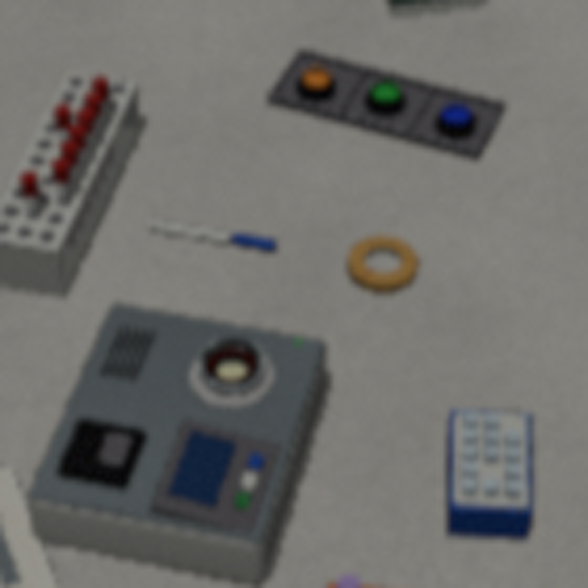

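Run:
```python
from h import *
a=dict(np.load("sc.npz"));b=dict(np.load("sd.npz"))
A=lambda x,y,z:back(a,120+(x+.5)/3.3-.5,150+(y+.5)/3.3-.5,zw=z).round(4)
B=lambda x,y,z:back(b,170+(x+.5)/4.2-.5,140+(y+.5)/4.2-.5,zw=z).round(4)
print("green",A(148,336,.024),B(386,91,.024))
print("blue",A(107,287,.024),B(457,115,.024))
print("amber",A(204,381,.024),B(317,78,.024))
print("ring",A(324,201,.0145),B(383,261,.0145))
print("cell",A(549,78,.0905),B(231,361,.0905))
print("pen",A(410,252,.01),A(515,312,.006),B(274,244,.01),B(150,226,.006))
```

```text
green [ 0.5134 -0.3012  0.024 ] [ 0.5086 -0.3007  0.024 ]
blue [ 0.4406 -0.2765  0.024 ] [ 0.4338 -0.271   0.024 ]
amber [ 0.5847 -0.314   0.024 ] [ 0.5815 -0.3134  0.024 ]
ring [ 0.4977 -0.0653  0.0145] [ 0.491  -0.0593  0.0145]
cell [0.6167 0.1386 0.0905] [0.6045 0.156  0.0905]
pen [ 0.6059 -0.0806  0.01  ] [ 0.7217 -0.0955  0.006 ] [ 0.5969 -0.0749  0.01  ] [ 0.7199 -0.0898  0.006 ]
```

apply_moves --rows '[[[0.06,0.006,0.036],-9],[[0.12,0.012,0.072],-18],[[0.18,0.018,0.108],-27],[[0.24,0.025,0.144],-36],[[0.3,0.031,0.18],-45],[[0.35,0.037,0.21],-52],[[0.39,0.041,0.235],-57],[[0.404,0.042,0.241],-58.5],[[0.404,0.042,0.241],-58.5],[[0.404,0.042,0.241],-58.5],[[0.404,0.042,0.241],-58.5]]' --gripper 0.55 --grip_force 15

```text
time_s: 1.62
tcp_pos: [0.5099, -0.3022, 0.2503]
eef_rot: [-90.0, 0.0, 74.9]
contact_force: [0.4, 0.5, -0.2]
gripper_width: 0.0481
```

```bash
cat >> h.py <<'E'
def tool():
    s=get_state();return s["tcp_pos"],Ro.from_euler("xyz",s["eef_rot"],degrees=True).as_matrix(),s
def wray(c,u,v):
    K=c["intrinsics"];d=np.array([u-K[0,2],v-K[1,2]])/K[0,0];r=np.hypot(*d)
    s=np.sinc(r/np.pi);return np.array([d[0]*s,d[1]*s,np.cos(r)])
def wback(c,p,R,u,v,zw=None,z=None,tooly=None):
    M=c["mount"];d=M[:3,:3]@wray(c,u,v);o=M[:3,3]
    if tooly is not None: return o+d*(tooly-o[1])/d[1]
    O=p+R@o;D=R@d
    if zw is not None: return O+D*(zw-O[2])/D[2]
    zc=wray(c,u,v)[2]
    if z is None: z=np.median(c["z_map"][int(v)-1:int(v)+2,int(u)-1:int(u)+2])
    return O+D*z/zc
def wproj(c,p,R,P):
    M=c["mount"];q=(R.T@(np.asarray(P)-p)-M[:3,3])@M[:3,:3]
    r=np.hypot(q[0],q[1]);th=np.arctan2(r,q[2]);K=c["intrinsics"]
    return K[0,2]+K[0,0]*th*q[0]/r,K[1,2]+K[0,0]*th*q[1]/r
def shot(name):
    p,R,s=tool();c=capture("wrist");cv2.imwrite(f"pics/{name}.png",c["pixels"])
    np.savez(name+".npz",p=p,R=R,**c);return p,R,s,c
def load(name):
    c=dict(np.load(name+".npz"));return c["p"],c["R"],c
E
python3 - <<'E'
from h import *
p,R,s,c=shot("w1");print(p,s["eef_rot"],s["joints"],s["gripper_width"])
E
```

```text
[ 0.50988632 -0.30217601  0.25027695] [-9.00018852e+01  1.14962773e-03  7.49144078e+01] [-1.17707467e+01  1.46122724e+01 -1.34690247e+01  1.42441643e-03
 -6.19168873e+01 -3.31551599e+00] 0.04812032303032556
```

View pics/w1.png

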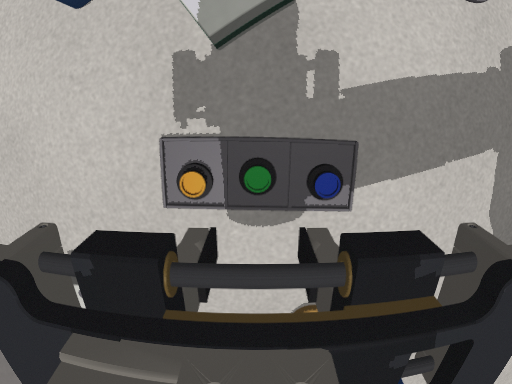

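Run:
```python
from h import *
p,R,c=load("w1")
crop(c["pixels"],150,120,220,100,3.6,"pics/w1c.png")
z=pts
for uv in [(258,178),(195,184),(326,184)]: print(wback(c,p,R,*uv,zw=.024).round(4),wback(c,p,R,*uv).round(4))
g=c["pixels"].astype(int)
m=(g[...,1]>g[...,2]*1.6)&(g[...,1]>g[...,0]*1.6)
m[:130]=0;m[215:]=0
v,u=np.nonzero(m);print(u.mean(),v.mean(),len(u),u.min(),u.max(),v.min(),v.max())
```

```text
[ 0.5107 -0.2995  0.024 ] [ 0.511  -0.2982  0.0188]
[ 0.5808 -0.3114  0.024 ] [ 0.5822 -0.3104  0.0193]
[ 0.4383 -0.2731  0.024 ] [ 0.4374 -0.2713  0.0186]
257.08249158249157 178.88552188552188 594 244 270 166 192
```

View pics/w1c.png

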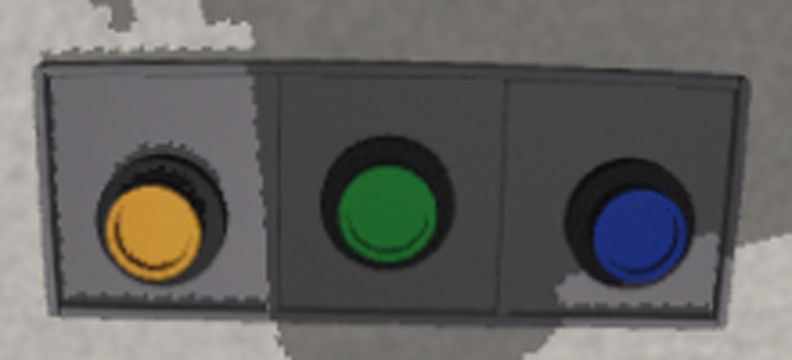

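```bash
cat >> h.py <<'E'
def delta(target,yaw=None):
    p,R,s=tool();d=R.T@(np.asarray(target)-p);print("shift",d.round(4),"at",p.round(4),"rot",s["eef_rot"].round(2))
    if yaw is not None: print("turn",-((yaw-s["eef_rot"][2]+180)%360-180))
    return d
E
python3 - <<'E'
from h import *
p,R,c=load("w1")
t=wback(c,p,R,257.3,179.3,zw=.024);print(t)
delta([t[0],t[1],.082],75)
E
```

```text
[ 0.51178844 -0.29825321  0.024     ]
shift [ 0.0043  0.1683 -0.0008] at [ 0.5099 -0.3022  0.2503] rot [-90.01  -0.    74.91]
turn -0.09264171987913983
```

apply_moves --rows '[[[0.004,0.04,-0.001],0],[[0.004,0.08,-0.001],0],[[0.004,0.115,-0.001],0],[[0.004,0.14,-0.001],0],[[0.004,0.148,-0.001],0],[[0.004,0.148,-0.001],0]]'

```text
time_s: 2.42
tcp_pos: [0.5124, -0.2983, 0.1023]
eef_rot: [-90.0, 0.0, 75.0]
contact_force: [0.2, 0.9, 0.4]
gripper_width: 0.0484
```

Run:
```python
from h import *
p,R,s,c=shot("w2");print(p,s["eef_rot"],s["gripper_width"])
crop(c["pixels"],150,150,220,160,3.6,"pics/w2c.png")
```

```text
[ 0.51239746 -0.29833939  0.10233031] [-8.99835669e+01  1.08905710e-02  7.49561122e+01] 0.04843759102793262
```

View pics/w2c.png

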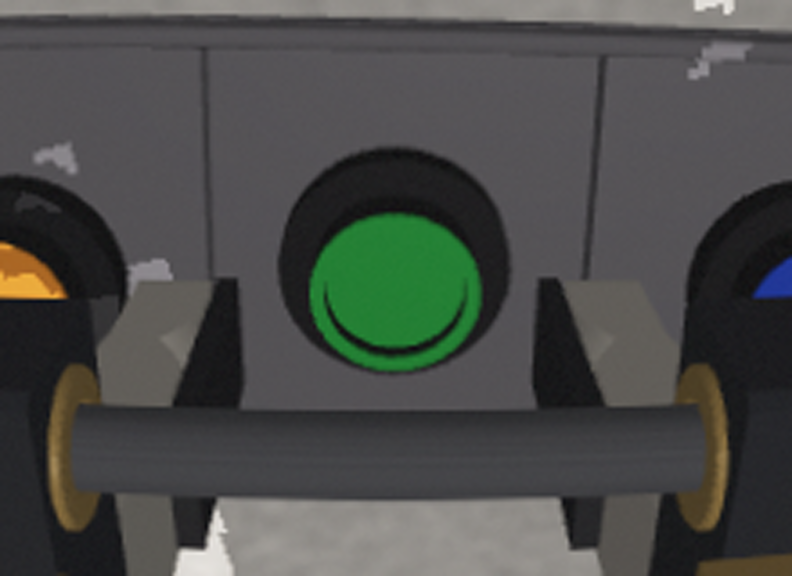

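Run:
```python
from h import *
p,R,c=load("w2")
t=wback(c,p,R,150+396/3.6-.4,150+292/3.6-.4,zw=.024);print(t)
delta([t[0],t[1],.082],75)
```

```text
[ 0.51138116 -0.29932369  0.024     ]
shift [-0.0013  0.021   0.0012] at [ 0.5129 -0.2984  0.103 ] rot [-9.006e+01  1.000e-02  7.497e+01]
turn -0.029787158273165915
```

apply_moves --rows '[[[-0.001,0.01,0.001],0],[[-0.001,0.018,0.001],0],[[-0.001,0.0205,0.001],0],[[-0.001,0.0205,0.001],0]]'

```text
time_s: 2.98
tcp_pos: [0.5113, -0.2985, 0.0814]
eef_rot: [-90.0, 0.0, 75.0]
contact_force: [0.6, 0.5, -0.1]
gripper_width: 0.0482
```

apply_moves --rows '[[[0,0,0],0],[[0,0,0],0],[[0,0,0],0],[[0,0,0],0]]' --gripper 0.2

```text
time_s: 3.48
tcp_pos: [0.5115, -0.2986, 0.0819]
eef_rot: [-90.0, -0.0, 75.0]
contact_force: [-0.2, 0.1, 0.8]
gripper_width: 0.0291
```

apply_moves --rows '[[[0,-0.005,0],0],[[0,-0.03,0],0],[[0,-0.08,0],0],[[0,-0.13,0],0],[[0,-0.168,0],0],[[0,-0.168,0],0]]'

```text
time_s: 4.22
tcp_pos: [0.5127, -0.2991, 0.2537]
eef_rot: [-90.4, 0.0, 75.0]
contact_force: [0.5, -0.6, -1.5]
gripper_width: 0.0292
```

Run:
```python
from h import *
p,R,s,c=shot("w3");print(p,s["eef_rot"],s["gripper_width"],s["contact_force"])
crop(c["pixels"],150,150,220,160,3.6,"pics/w3c.png")
delta([.60,.10,.25],75)
```

```text
[ 0.51266199 -0.29908521  0.25373132] [-9.03902903e+01  1.60642311e-02  7.50077126e+01] 0.029244627392164164 [ 0.52004362 -0.56728467 -1.4997984 ]
shift [0.4079 0.0014 0.018 ] at [ 0.5117 -0.2986  0.2514] rot [-9.019e+01 -2.000e-02  7.499e+01]
turn -0.010896257538036025
```

View pics/w3c.png

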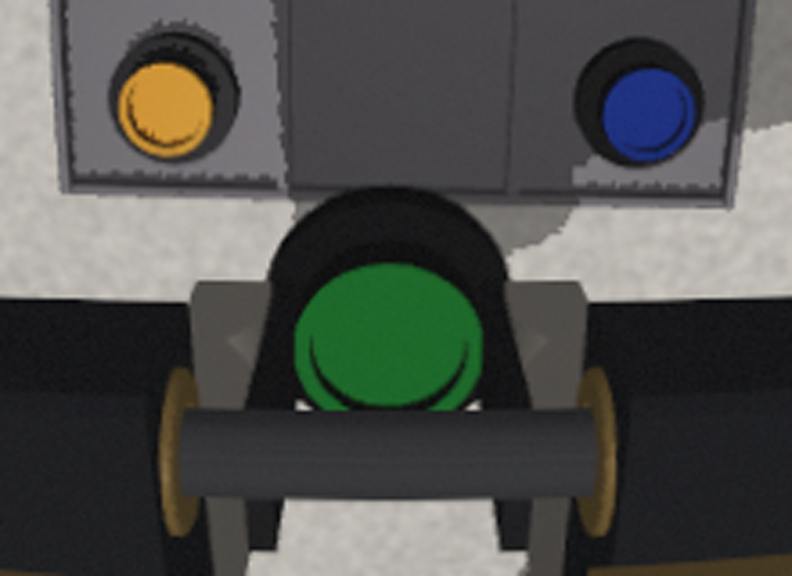

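Run:
```python
from h import *
p,R,c=load("w3")
I=np.eye(3);O=np.zeros(3)
for tx in (-.004,-.002,0,.002,.004):
  r=[]
  for y,rad in((.058,.015),(.068,.0215)):
    a=np.linspace(0,2*np.pi,73)
    q=np.array([wproj(c,O,I,[tx+rad*np.cos(t),y,rad*np.sin(t)]) for t in a])
    r+=[q[:,1].min(),q[:,1].max(),q[:,0].min(),q[:,0].max()]
  print(tx,((np.array(r)-[150,150,150,150]*2)*3.6).round(0))
```

```text
-0.004 [239. 411. 294. 487. 177. 413. 260. 521.]
-0.002 [251. 421. 295. 487. 189. 423. 261. 521.]
0 [263. 432. 295. 486. 201. 433. 261. 520.]
0.002 [276. 442. 296. 486. 213. 442. 262. 520.]
0.004 [288. 452. 296. 485. 224. 452. 262. 519.]
```

apply_moves --rows '[[[0.03,-0.002,0.001],0],[[0.08,-0.004,0.004],0],[[0.13,-0.006,0.006],0],[[0.18,-0.009,0.009],0],[[0.23,-0.009,0.011],0],[[0.28,-0.009,0.013],0],[[0.33,-0.009,0.016],0],[[0.38,-0.009,0.018],0],[[0.43,-0.009,0.021],0],[[0.465,-0.009,0.022],0],[[0.48,-0.009,0.023],0],[[0.484,-0.009,0.023],0],[[0.484,-0.009,0.023],0],[[0.484,-0.009,0.023],0]]'

```text
time_s: 6.02
tcp_pos: [0.6143, 0.1738, 0.2587]
eef_rot: [-90.0, 0.0, 74.9]
contact_force: [-0.2, -0.1, -1.4]
gripper_width: 0.0295
```

Run:
```python
from h import *
p,R,s,c=shot("w4");print(p,s["eef_rot"],s["joints"],s["gripper_width"],s["contact_force"])
crop(c["pixels"],150,90,220,160,3.6,"pics/w4c.png")
```

```text
[0.61430928 0.17377155 0.25874892] [-8.99966707e+01  3.48198510e-03  7.49251940e+01] [ 3.32782422e+01  1.84067009e+01 -6.93540896e+00 -1.92429080e-04
 -6.46627045e+01 -4.83529659e+01] 0.029543318928913438 [-0.18968026 -0.07702246 -1.44341028]
```

View pics/w4.png

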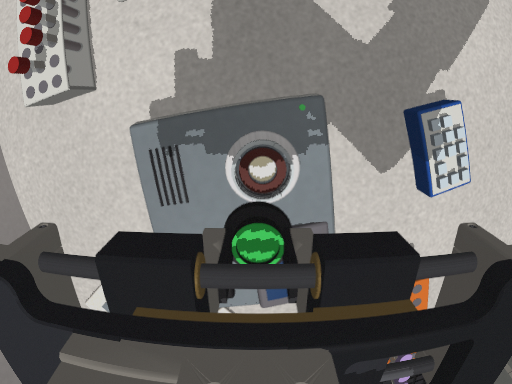

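View pics/w4c.png

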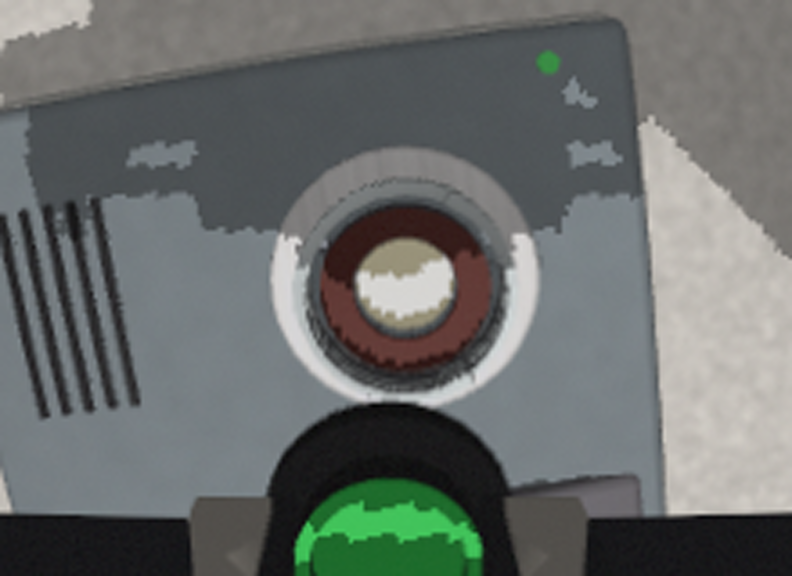

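Run:
```python
from h import *
p,R,c=load("w4")
px=lambda x,y:(150+(x+.5)/3.6-.5,90+(y+.5)/3.6-.5)
t=wback(c,p,R,*px(406,287),zw=.082);print(t)
a=np.linspace(0,2*np.pi,73)
def ext(P,rad):
    q=np.array([wproj(c,p,R,[P[0]+rad*np.cos(k),P[1]+rad*np.sin(k),P[2]]) for k in a]);q=(q-[150,90])*3.6
    return q.min(0).round(),q.max(0).round()
for z,r in((.082,.0225),(.0905,.0225),(.0905,.0255),(.089,.0285),(.07,.0285)): print(z,r,ext([t[0],t[1],z],r))
I=c["pixels"].copy()
big=cv2.resize(I[90:250,150:370],None,fx=3.6,fy=3.6,interpolation=cv2.INTER_CUBIC)
for z,r,col in((.082,.0225,(255,0,0)),(.0905,.0225,(0,255,0)),(.0905,.0255,(0,255,255)),(.07,.0285,(0,0,255))):
    q=np.array([wproj(c,p,R,[t[0]+r*np.cos(k),t[1]+r*np.sin(k),z]) for k in a]);q=((q-[149.5,89.5])*3.6-.5)
    cv2.polylines(big,[np.round(q).astype(int)],True,col,1)
cv2.imwrite("pics/w4o.png",big)
```

```text
[0.60577984 0.15726512 0.082     ]
0.082 0.0225 (array([317., 199.]), array([492., 370.]))
0.0905 0.0225 (array([315., 204.]), array([495., 379.]))
0.0905 0.0255 (array([303., 192.]), array([507., 391.]))
0.089 0.0285 (array([291., 179.]), array([518., 400.]))
0.07 0.0285 (array([298., 170.]), array([510., 377.]))
```

View pics/w4o.png

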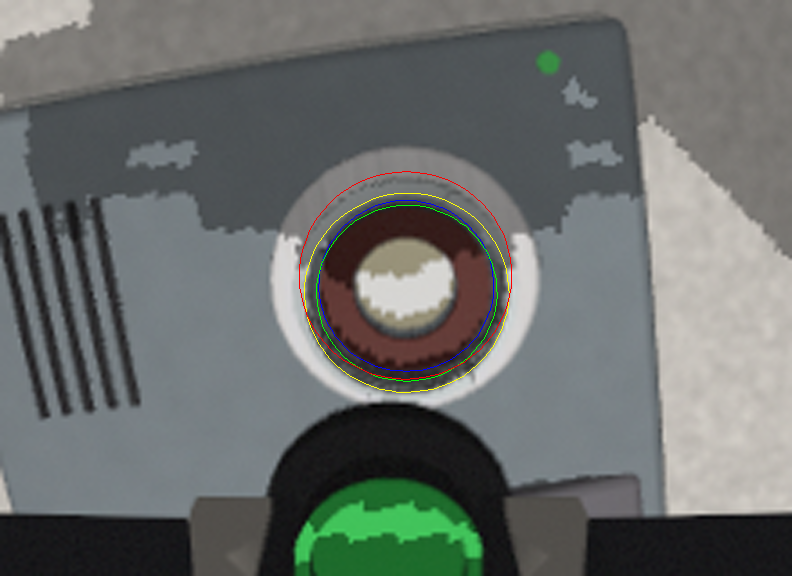

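Run:
```python
from h import *
for i in range(3): delta([.6057,.1573,.178],75)
```

```text
shift [-0.0183  0.0809  0.0041] at [0.6144 0.1738 0.2589] rot [-9.001e+01 -1.000e-02  7.493e+01]
turn -0.07424172364363812
shift [-0.0183  0.0809  0.0041] at [0.6144 0.1738 0.2589] rot [-9.001e+01 -1.000e-02  7.493e+01]
turn -0.07424172364363812
shift [-0.0183  0.0809  0.0041] at [0.6144 0.1738 0.2589] rot [-9.001e+01 -1.000e-02  7.493e+01]
turn -0.07424172364363812
```

apply_moves --rows '[[[-0.01,0.02,0.003],0],[[-0.0185,0.045,0.004],0],[[-0.0185,0.07,0.004],0],[[-0.0185,0.08,0.004],0],[[-0.0185,0.08,0.004],0],[[-0.0185,0.08,0.004],0]]'

```text
time_s: 6.82
tcp_pos: [0.6064, 0.1582, 0.1798]
eef_rot: [-90.1, -0.1, 75.0]
contact_force: [0.8, -0.0, 0.0]
gripper_width: 0.0289
```

Run:
```python
from h import *
p,R,s,c=shot("w5");print(p,s["eef_rot"],s["joints"],s["gripper_width"],s["contact_force"])
t=[.6057,.1573]
a=np.linspace(0,2*np.pi,73)
big=cv2.resize(c["pixels"][130:290,150:370],None,fx=3.6,fy=3.6,interpolation=cv2.INTER_CUBIC)
cv2.imwrite("pics/w5c.png",big.copy())
for z,r,col in((.082,.0225,(255,0,0)),(.0905,.0225,(0,255,0)),(.0905,.0255,(0,255,255)),(.07,.0285,(0,0,255))):
    q=np.array([wproj(c,p,R,[t[0]+r*np.cos(k),t[1]+r*np.sin(k),z]) for k in a]);q=((q-[149.5,129.5])*3.6-.5)
    cv2.polylines(big,[np.round(q).astype(int)],True,col,1)
for y,r in((.058,.015),(.068,.0215),(.0765,.0215)):
    q=np.array([wproj(c,np.zeros(3),np.eye(3),[r*np.cos(k),y,r*np.sin(k)]) for k in a]);q=((q-[149.5,129.5])*3.6-.5)
    cv2.polylines(big,[np.round(q).astype(int)],True,(255,0,255),1)
cv2.imwrite("pics/w5o.png",big)
```

```text
[0.60642049 0.15821188 0.1797673 ] [-9.00739969e+01 -5.28858682e-02  7.49950980e+01] [ 3.24526821e+01  2.11936631e+01 -1.40564138e+01  2.29989162e-02
 -5.46609282e+01 -4.74709066e+01] 0.02890480103674908 [ 0.83169413 -0.04486929  0.03899339]
```

View pics/w5o.png

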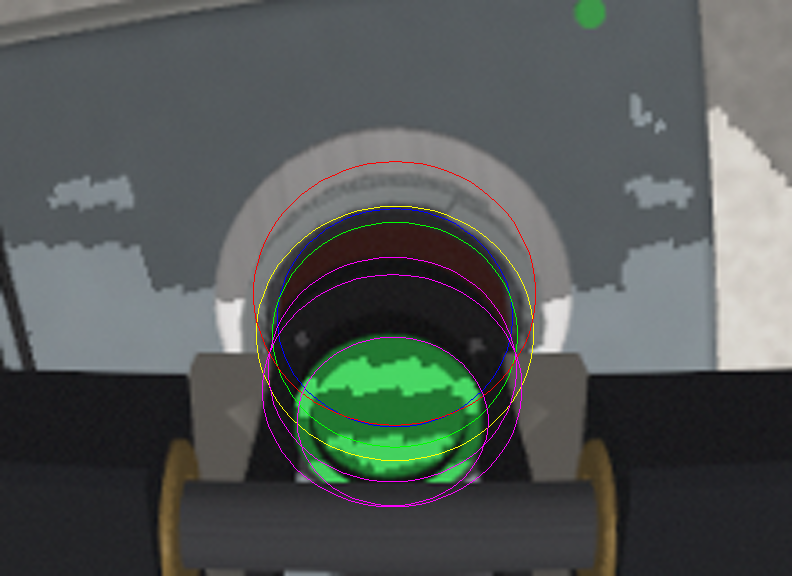

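View pics/w5c.png

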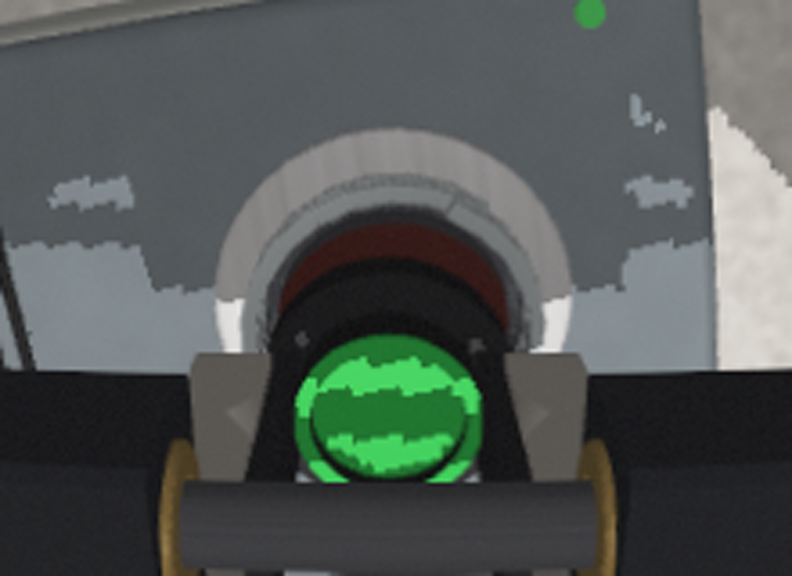

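apply_moves --rows '[[[-0.0008,0.004,0.001],0],[[-0.0008,0.008,0.001],0],[[-0.0008,0.01,0.001],0],[[-0.0008,0.01,0.001],0]]'

```text
time_s: 7.38
tcp_pos: [0.6046, 0.1575, 0.1684]
eef_rot: [-90.0, 0.0, 75.0]
contact_force: [0.0, 0.1, -0.8]
gripper_width: 0.0294
```

Run:
```python
from h import *
p,R,s,c=shot("w6");print(p,s["eef_rot"],s["joints"],s["gripper_width"],s["contact_force"])
crop(c["pixels"],170,160,170,120,4.6,"pics/w6c.png")
```

```text
[0.60457381 0.15749284 0.16840524] [-8.99833226e+01  1.77223876e-02  7.49881994e+01] [ 3.24796759e+01  2.17369665e+01 -1.49193045e+01 -3.97716408e-04
 -5.33680625e+01 -4.74912418e+01] 0.02937265640045277 [ 0.0144799   0.07551209 -0.7528762 ]
```

View pics/w6c.png

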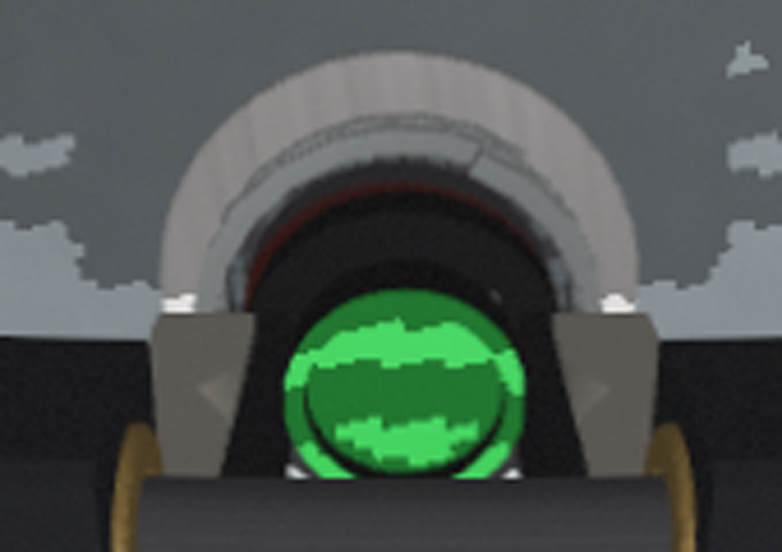

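Run:
```python
from h import *
p,R,c=load("w6")
I=np.eye(3);O=np.zeros(3)
a=np.linspace(0,2*np.pi,361)
def f(tx,y,r):
    q=np.array([wproj(c,O,I,[tx+r*np.cos(k),y,r*np.sin(k)]) for k in a]);q=(q-[169.5,159.5])*4.6-.5
    return q[:,1].min().round(1),q[:,0].min().round(1),q[:,0].max().round(1)
print("filter tx=0", f(0,.058,.015),f(0,.068,.0215),f(0,.0765,.0215),f(0,.078,.020))
for dy in (.076,.078,.080): print("rim y",dy,f(0,dy,.0225),f(0,dy,.0255), "deck annulus",[f(0,dy+.0205,r) for r in(.0285,.033,.034,.035,.036)])
```

```text
filter tx=0 (np.float64(292.5), np.float64(287.2), np.float64(531.3)) (np.float64(212.4), np.float64(243.4), np.float64(574.6)) (np.float64(190.2), np.float64(250.1), np.float64(567.4)) (np.float64(197.4), np.float64(262.2), np.float64(555.3))
rim y 0.076 (np.float64(184.1), np.float64(242.4), np.float64(575.1)) (np.float64(162.0), np.float64(220.4), np.float64(597.1)) deck annulus [(np.float64(98.2), np.float64(217.6), np.float64(599.1)), (np.float64(67.4), np.float64(187.8), np.float64(628.8)), (np.float64(60.5), np.float64(181.2), np.float64(635.3)), (np.float64(53.6), np.float64(174.6), np.float64(641.9)), (np.float64(46.7), np.float64(168.1), np.float64(648.5))]
rim y 0.078 (np.float64(179.3), np.float64(244.0), np.float64(573.5)) (np.float64(157.3), np.float64(222.2), np.float64(595.2)) deck annulus [(np.float64(94.6), np.float64(219.3), np.float64(597.3)), (np.float64(64.1), np.float64(189.8), np.float64(626.7)), (np.float64(57.3), np.float64(183.2), np.float64(633.3)), (np.float64(50.4), np.float64(176.7), np.float64(639.8)), (np.float64(43.6), np.float64(170.2), np.float64(646.3))]
rim y 0.08 (np.float64(174.5), np.float64(245.6), np.float64(571.8)) (np.float64(152.7), np.float64(224.0), np.float64(593.4)) deck annulus [(np.float64(91.0), np.float64(220.9), np.float64(595.6)), (np.float64(60.8), np.float64(191.7), np.float64(624.8)), (np.float64(54.1), np.float64(185.2), np.float64(631.2)), (np.float64(47.3), np.float64(178.7), np.float64(637.7)), (np.float64(40.5), np.float64(172.3), np.float64(644.1))]
```

Run:
```python
from h import *
p,R,c=load("w6")
im=c["pixels"][180:235,200:312].astype(float)
im=np.clip(255*(im/255)**.5,0,255).astype(np.uint8)
cv2.imwrite("pics/w6d.png",cv2.resize(im,None,fx=7,fy=7,interpolation=cv2.INTER_NEAREST))
```

```text
(no output)
```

View pics/w6d.png

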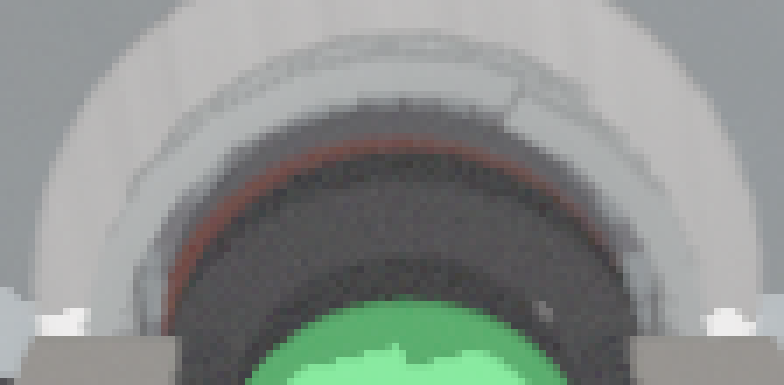

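apply_moves --rows '[[[0.0002,0,-0.0005],0],[[0.0002,0.001,-0.0005],0],[[0.0002,0.002,-0.0005],0],[[0.0002,0.003,-0.0005],0],[[0.0002,0.003,-0.0005],0]]'

```text
time_s: 8.05
tcp_pos: [0.6051, 0.1575, 0.1655]
eef_rot: [-90.0, 0.0, 75.0]
contact_force: [-0.7, -0.7, 0.1]
gripper_width: 0.0289
```

Run:
```python
from h import *
p,R,s,c=shot("w7");print(p,s["eef_rot"],s["gripper_width"],s["contact_force"],s["moment"])
im=c["pixels"][180:235,200:312].astype(float)
im=np.clip(255*(im/255)**.5,0,255).astype(np.uint8)
cv2.imwrite("pics/w7d.png",cv2.resize(im,None,fx=7,fy=7,interpolation=cv2.INTER_NEAREST))
```

```text
[0.60511326 0.1575428  0.16552624] [-8.99923578e+01  7.36209614e-03  7.49855666e+01] 0.028917766673057378 [-0.72916197 -0.65872511  0.081904  ] [ 0.03203823  0.10986385 -0.02278867]
```

View pics/w7d.png

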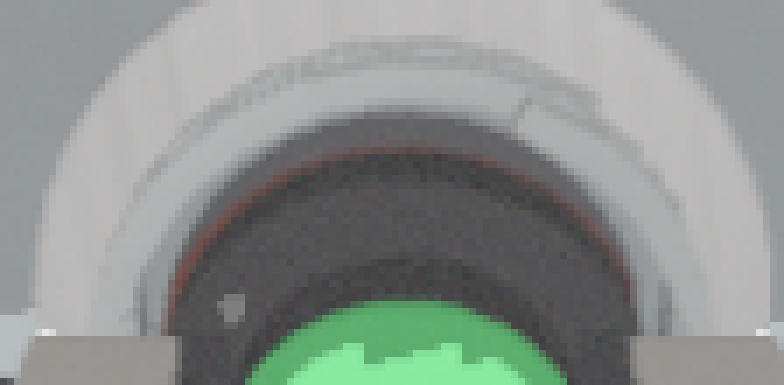

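apply_moves --rows '[[[0,0.001,0],0],[[0,0.002,0],0],[[0,0.003,0],0],[[0,0.004,0],0],[[0,0.004,0],0]]'

```text
time_s: 8.72
tcp_pos: [0.6051, 0.1575, 0.1615]
eef_rot: [-90.0, 0.0, 75.0]
contact_force: [0.5, -0.1, -1.3]
gripper_width: 0.0296
```

apply_moves --rows '[[[0,0.0007,0],0],[[0,0.0012,0],0],[[0,0.0012,0],0]]'

```text
time_s: 9.1
tcp_pos: [0.6052, 0.1576, 0.1604]
eef_rot: [-90.0, 0.0, 75.0]
contact_force: [-0.0, -0.4, -0.3]
gripper_width: 0.029
```

apply_moves --rows '[[[0,0.0004,0],0],[[0,0.0004,0],0]]'

```text
time_s: 9.35
tcp_pos: [0.6051, 0.1576, 0.16]
eef_rot: [-90.0, 0.0, 75.0]
contact_force: [0.0, 1.0, -1.7]
gripper_width: 0.029
```

Run:
```python
from h import *
p,R,s,c=shot("w8");print(p,s["eef_rot"],s["gripper_width"],s["contact_force"],s["moment"])
crop(c["pixels"],170,160,170,120,4.6,"pics/w8c.png")
```

```text
[0.605129   0.15757428 0.16003837] [-8.99965327e+01  3.85090582e-03  7.49909767e+01] 0.029026747659538523 [ 0.03363387  1.04442476 -1.6602443 ] [ 0.05268753  0.1158832  -0.01993715]
```

View pics/w8c.png

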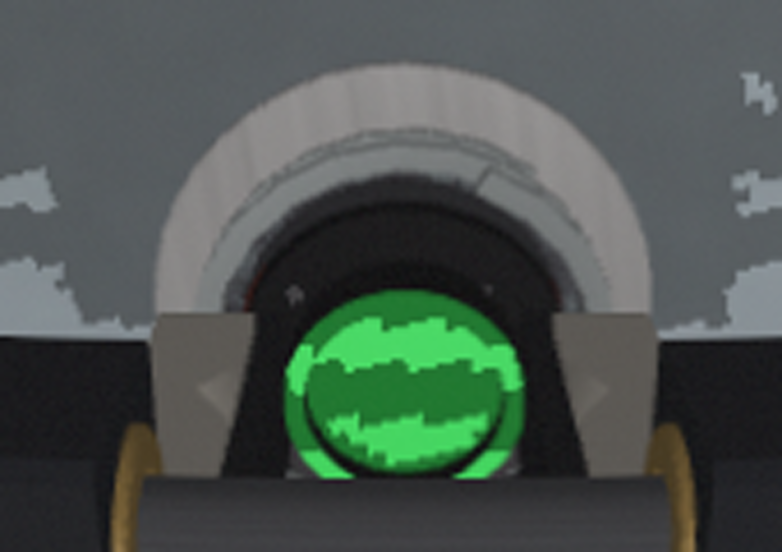

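apply_moves --rows '[[[0,0.0003,0],0],[[0,0.0006,0],0],[[0,0.0006,0],0]]'

```text
time_s: 9.78
tcp_pos: [0.6052, 0.1576, 0.1597]
eef_rot: [-90.0, -0.0, 75.0]
contact_force: [-1.6, 0.8, 3.4]
gripper_width: 0.0294
```

apply_moves --rows '[[[0,0,0],0],[[0,0,0],0],[[0,0,0],0]]' --gripper 0.5

```text
time_s: 10.15
tcp_pos: [0.6052, 0.1576, 0.1593]
eef_rot: [-90.0, 0.0, 75.0]
contact_force: [0.9, 0.3, -0.1]
gripper_width: 0.0433
```

apply_moves --rows '[[[0,-0.01,0],0],[[0,-0.05,0],0],[[0.02,-0.09,0],0],[[0.04,-0.1,0],0],[[0.04,-0.1,0],0]]'

```text
time_s: 10.78
tcp_pos: [0.6161, 0.1974, 0.2612]
eef_rot: [-90.1, -0.1, 75.1]
contact_force: [0.3, 0.8, -0.3]
gripper_width: 0.0438
```

Run:
```python
from h import *
p,R,s,c=shot("w9");print(p,s["eef_rot"],s["joints"],s["gripper_width"],s["contact_force"],s["moment"])
crop(c["pixels"],170,90,170,120,4.6,"pics/w9c.png")
```

```text
[0.6161348  0.19741263 0.26120414] [-90.11448431  -0.12049266  75.05773913] [ 3.50153710e+01  1.90048073e+01 -5.73253797e+00  1.11644271e-02
 -6.50967558e+01 -4.99624388e+01] 0.04379252952341959 [ 0.25521005  0.75195236 -0.27209657] [-0.01241784  0.11592817  0.03777063]
```

View pics/w9c.png

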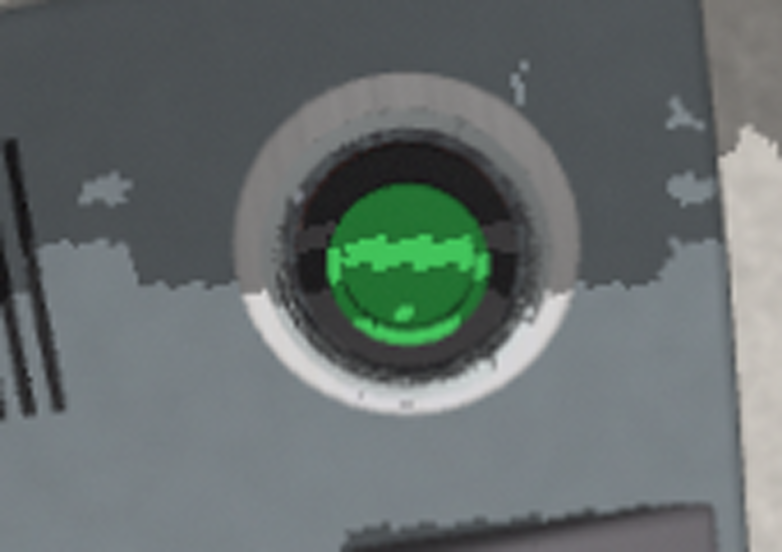

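apply_moves --rows '[[[-0.03,0.005,0.005],-10],[[-0.06,0.01,0.01],-20],[[-0.09,0.015,0.015],-30],[[-0.12,0.02,0.02],-40],[[-0.15,0.025,0.025],-50],[[-0.18,0.03,0.03],-60],[[-0.21,0.035,0.035],-70],[[-0.24,0.04,0.04],-80],[[-0.27,0.04,0.047],-90],[[-0.282,0.04,0.051],-100]]' --gripper 1.0

```text
time_s: 12.08
tcp_pos: [0.4914, -0.0648, 0.2188]
eef_rot: [-90.0, -0.1, 175.2]
contact_force: [-0.2, 0.6, -0.4]
gripper_width: 0.088
```

apply_moves --rows '[[[0,0,0],-10],[[0,0,0],-20],[[0,0,0],-30],[[0,0,0],-40],[[0,0,0],-50],[[0,0,0],-60],[[0,0,0],-70],[[0,0,0],-80],[[0,0,0],-90],[[0,0,0],-90]]'

```text
time_s: 13.32
tcp_pos: [0.4924, -0.0635, 0.219]
eef_rot: [-90.1, -0.0, -95.1]
contact_force: [-0.2, 0.1, 0.2]
gripper_width: 0.0879
```

Run:
```python
from h import *
p,R,s,c=shot("w10");print(p,s["eef_rot"],s["joints"],s["gripper_width"],s["contact_force"],s["moment"])
```

```text
[ 0.49244217 -0.0634675   0.21899155] [-9.00666135e+01 -1.97465543e-02 -9.51063427e+01] [ 1.53767290e+01  7.37890329e+00 -2.73288330e+01 -5.84864654e-03
 -5.53615757e+01  1.59520244e+02] 0.08788306878961014 [-0.24467721  0.09912696  0.22227022] [-0.14141824  0.04387335  0.00673875]
```

View pics/w10.png

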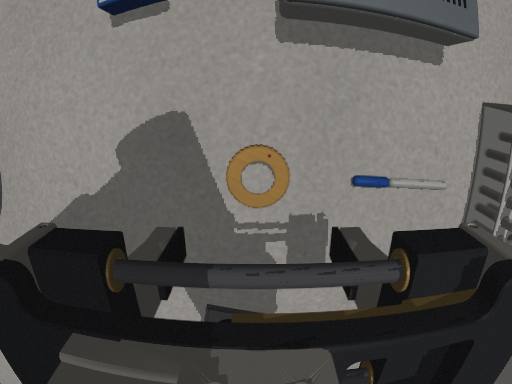

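Run:
```python
from h import *
p,R,c=load("w10")
crop(c["pixels"],215,135,90,85,7,"pics/w10c.png")
t=wback(c,p,R,258,176.5,zw=.0145);print(t);delta([t[0],t[1],.07])
```

```text
[ 0.49444686 -0.0573633   0.0145    ]
shift [-0.0062  0.1491  0.0014] at [ 0.4926 -0.0634  0.2191] rot [-9.005e+01 -1.000e-02 -9.525e+01]
```

View pics/w10c.png

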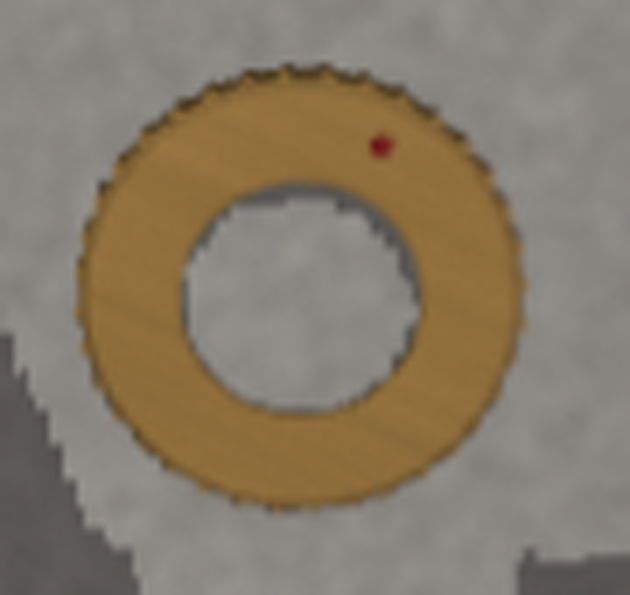

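apply_moves --rows '[[[-0.006,0.05,0.001],0],[[-0.006,0.1,0.001],0],[[-0.006,0.13,0.001],0],[[-0.006,0.13,0.001],0]]'

```text
time_s: 13.88
tcp_pos: [0.493, -0.0576, 0.0875]
eef_rot: [-90.3, -0.1, -95.2]
contact_force: [0.7, -0.6, 0.5]
gripper_width: 0.0876
```

Run:
```python
from h import *
p,R,s,c=shot("w11");print(p,s["eef_rot"])
big=cv2.resize(c["pixels"][150:310,150:370],None,fx=3.6,fy=3.6,interpolation=cv2.INTER_CUBIC)
cv2.imwrite("pics/w11c.png",big)
a=np.linspace(0,2*np.pi,73);y=p[2]-.0145
for r in(.0178,.033):
    q=np.array([wproj(c,np.zeros(3),np.eye(3),[r*np.cos(k),y,r*np.sin(k)]) for k in a]);print(((q-149.5)*3.6).min(0).round(),((q-149.5)*3.6).max(0).round())
```

```text
[ 0.4930386  -0.05762345  0.08747607] [-90.29435161  -0.10568647 -95.20926312]
[278. 224.] [487. 411.]
[190. 134.] [575. 481.]
```

View pics/w11c.png

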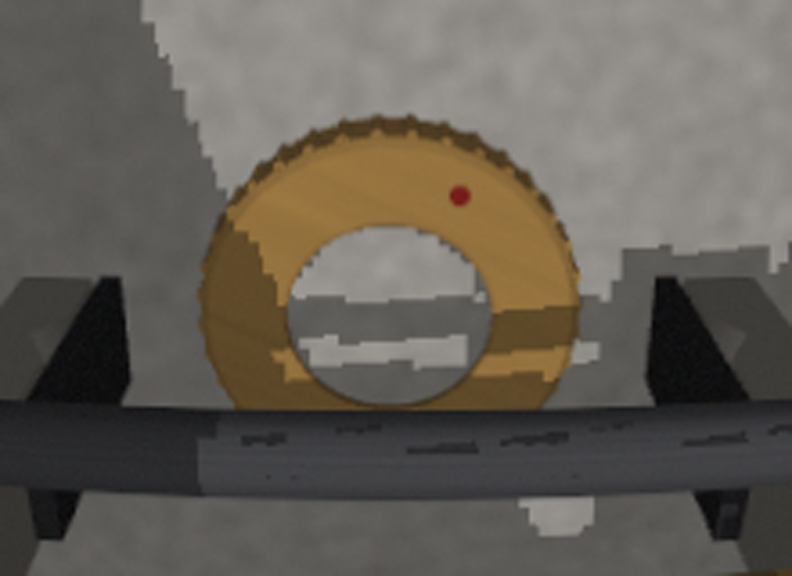

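apply_moves --rows '[[[0,0.012,0],0],[[0,0.018,0],0],[[0,0.018,0],0]]'

```text
time_s: 14.3
tcp_pos: [0.4947, -0.0571, 0.0715]
eef_rot: [-90.0, 0.0, -95.0]
contact_force: [-0.4, -0.4, 0.4]
gripper_width: 0.0872
```

apply_moves --rows '[[[0,0,0],0],[[0,0,0],0],[[0,0,0],0],[[0,0,0],0]]' --gripper 0.6 --grip_force 20

```text
time_s: 14.8
tcp_pos: [0.4947, -0.0571, 0.0717]
eef_rot: [-90.0, -0.0, -95.0]
contact_force: [-2.0, 0.5, 3.8]
gripper_width: 0.0658
```

apply_moves --rows '[[[0,-0.005,0],0],[[0,-0.03,0],0],[[0,-0.08,0],0],[[0,-0.13,0],0],[[0,-0.16,0],0],[[0,-0.16,0],0],[[0,-0.16,0],0]]'

```text
time_s: 15.68
tcp_pos: [0.4941, -0.0571, 0.2309]
eef_rot: [-90.0, 0.0, -95.0]
contact_force: [-0.4, -0.6, -1.8]
gripper_width: 0.0656
```

Run:
```python
from h import *
p,R,s,c=shot("w12");print(p,s["eef_rot"],s["gripper_width"],s["contact_force"],s["moment"])
big=cv2.resize(c["pixels"][150:310,150:370],None,fx=3.6,fy=3.6,interpolation=cv2.INTER_CUBIC)
cv2.imwrite("pics/w12c.png",big)
a=np.linspace(0,2*np.pi,73)
for tx in (-.002,0,.002):
  for y in(.0572,):
    for r in(.0178,.033):
      q=np.array([wproj(c,np.zeros(3),np.eye(3),[tx+r*np.cos(k),y,r*np.sin(k)]) for k in a]);q=(q-149.5)*3.6-.5;print(tx,r,q.min(0).round(),q.max(0).round())
for i in range(1): delta([.6052,.1576,.23])
```

```text
[ 0.49413799 -0.05707412  0.23088834] [-9.00474120e+01  1.28774734e-02 -9.50314327e+01] 0.06559742725298334 [-0.41448597 -0.57912673 -1.83354978] [-0.16508306  0.03786279  0.045224  ]
-0.002 0.0178 [268. 248.] [496. 449.]
-0.002 0.033 [172. 151.] [592. 523.]
0 0.0178 [269. 260.] [495. 459.]
0 0.033 [173. 164.] [591. 532.]
0.002 0.0178 [269. 272.] [495. 469.]
0.002 0.033 [174. 177.] [590. 541.]
shift [-2.237e-01  2.000e-04  9.190e-02] at [ 0.494  -0.0572  0.2304] rot [-9.010e+01 -1.000e-02 -9.503e+01]
```

View pics/w12c.png

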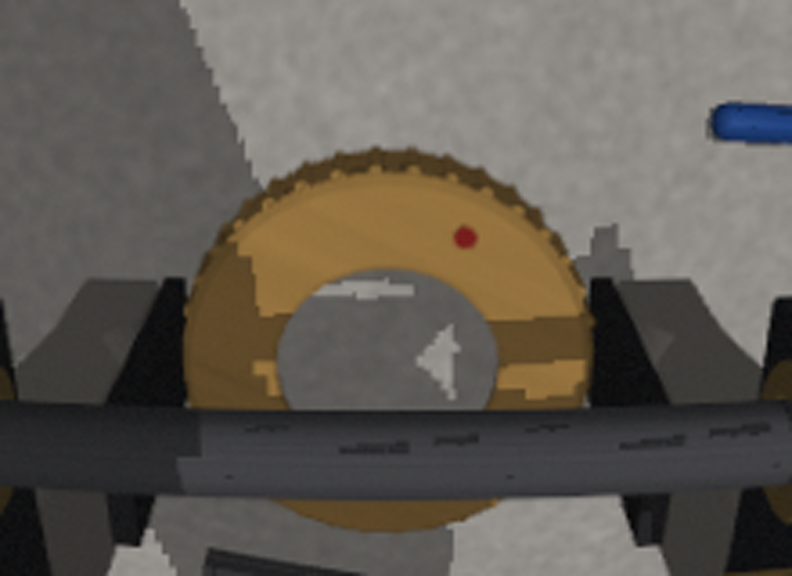

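Run:
```python
from h import *
p,R,c=load("w12")
a=np.linspace(0,2*np.pi,73)
def pr(tx,y,tz,r):
      q=np.array([wproj(c,np.zeros(3),np.eye(3),[tx+r*np.cos(k),y,tz+r*np.sin(k)]) for k in a]);q=(q-149.5)*3.6-.5;return q.min(0),q.max(0)
from scipy.optimize import least_squares
def f(v):
    h=pr(*v,.0178);o=pr(*v,.033)
    return [h[0][0]-276,h[1][0]-498,h[0][1]-268,o[1][1]-531, .5*(o[0][1]-168)]
s=least_squares(f,[0,.058,0],x_scale=.01);print(s.x,s.fun)
```

```text
[0.00232241 0.06028435 0.00081526] [ 0.20105888 -0.20105944 -1.65893436  0.64867309  2.16399179]
```

Run:
```python
from h import *
for n in ("w1","w2","w3","w5","w8","w9","w10","w11","w12"):
    p,R,c=load(n);print(n,c["mount"][:3].round(4).tolist(),c["intrinsics"][:2,2])
    print(wproj(c,np.zeros(3),np.eye(3),[0,.058,0]))
```

```text
w1 [[-0.0004, 0.9559, 0.2937, -0.0787], [0.0004, -0.2937, 0.9559, -0.0913], [1.0, 0.0005, -0.0003, -0.0007]] [257.3293718  191.97155532]
(np.float64(258.58126364199296), np.float64(247.52401879687767))
w2 [[-0.0004, 0.9559, 0.2937, -0.0787], [0.0004, -0.2937, 0.9559, -0.0913], [1.0, 0.0005, -0.0003, -0.0007]] [257.3293718  191.97155532]
(np.float64(258.5830197600369), np.float64(247.52426151043056))
w3 [[-0.0004, 0.9559, 0.2937, -0.0787], [0.0004, -0.2937, 0.9559, -0.0913], [1.0, 0.0005, -0.0003, -0.0007]] [257.3293718  191.97155532]
(np.float64(258.56971243551806), np.float64(247.5281658789061))
w5 [[-0.0004, 0.9559, 0.2937, -0.0787], [0.0004, -0.2937, 0.9559, -0.0913], [1.0, 0.0005, -0.0003, -0.0007]] [257.3293718  191.97155532]
(np.float64(258.5807334614776), np.float64(247.52877585828733))
w8 [[-0.0004, 0.9559, 0.2937, -0.0787], [0.0004, -0.2937, 0.9559, -0.0913], [1.0, 0.0005, -0.0003, -0.0007]] [257.3293718  191.97155532]
(np.float64(258.5834865305232), np.float64(247.5255180511393))
w9 [[-0.0004, 0.9559, 0.2937, -0.0787], [0.0004, -0.2937, 0.9559, -0.0913], [1.0, 0.0005, -0.0003, -0.0007]] [257.3293718  191.97155532]
(np.float64(258.5806697021122), np.float64(247.53330507094276))
w10 [[-0.0004, 0.9564, 0.292, -0.0801], [-0.0006, -0.292, 0.9564, -0.0913], [1.0, 0.0002, 0.0007, 0.0008]] [257.3293718  191.97155532]
(np.float64(255.7006152195275), np.float64(250.22306486101218))
w11 [[-0.0004, 0.9564, 0.292, -0.0801], [-0.0006, -0.292, 0.9564, -0.0913], [1.0, 0.0002, 0.0007, 0.0008]] [257.3293718  191.97155532]
(np.float64(255.69378358906658), np.float64(250.2245628587665))
w12 [[-0.0004, 0.9564, 0.292, -0.0801], [-0.0006, -0.292, 0.9564, -0.0913], [1.0, 0.0002, 0.0007, 0.0008]] [257.3293718  191.97155532]
(np.float64(255.69968408758646), np.float64(250.22069037499534))
```

Run:
```python
from h import *
from scipy.optimize import least_squares
c0=capture("wrist")
D=[]
for n in("w1","w3","w5","w9","w10","w12"):
    p,R,c=load(n);D.append((R,c["mount"]))
p,R,s=tool();D.append((R,c0["mount"]))
D.append((Ro.from_euler("xyz",[-90,0,16.507],degrees=True).as_matrix(),np.array([[-4.35072080e-04,9.55915193e-01,2.93642564e-01,-7.84481472e-02],[-5.67648109e-04,-2.93642781e-01,9.55915056e-01,-9.12805102e-02],[9.99999744e-01,2.49206306e-04,6.70379227e-04,2.95344735e-04]])))
def f(v):
    r=[]
    for R,M in D:
        r+=list((v[:3]+R.T@np.r_[v[3:5],0]-M[:3,3])*1)
        P=R.T@Ro.from_rotvec(v[8:11]).as_matrix()@R@Ro.from_rotvec(v[5:8]).as_matrix()
        r+=list((P-M[:3,:3]).ravel())
    return r
s=least_squares(f,np.r_[-.0795,-.0913,0,0,0,Ro.from_matrix(D[0][1][:3,:3]).as_rotvec(),0,0,0],xtol=1e-14,ftol=1e-14)
print(s.x.round(5),np.abs(s.fun).max())
print(Ro.from_rotvec(s.x[5:8]).as_matrix().round(5))
```

```text
[-7.94300e-02 -9.12800e-02  0.00000e+00  8.50000e-04  5.60000e-04
 -1.42469e+00 -1.05365e+00 -1.42465e+00  7.80000e-04 -6.50000e-04
  4.60000e-04] 6.043837368417291e-06
[[ 2.0000e-05  9.5616e-01  2.9283e-01]
 [ 0.0000e+00 -2.9283e-01  9.5616e-01]
 [ 1.0000e+00 -2.0000e-05 -1.0000e-05]]
```

```bash
cat >> h.py <<'E'
MT=np.eye(4);MT[:3,:3]=[[0,.95616,.29283],[0,-.29283,.95616],[1,0,0]];MT[:3,3]=[-.07943,-.09128,0]
_load=load
def load(n):
    p,R,c=_load(n);c["mount"]=MT.copy();return p,R,c
_shot=shot
def shot(n):
    p,R,s,c=_shot(n);c["mount"]=MT.copy();return p,R,s,c
ANG=np.linspace(0,2*np.pi,121)
def circ(c,tx,y,tz,r):
    return np.array([wproj(c,np.zeros(3),np.eye(3),[tx+r*np.cos(k),y,tz+r*np.sin(k)]) for k in ANG])
E
python3 - <<'E'
from h import *
from scipy.optimize import least_squares
def ex(c,tx,y,tz,r,s=3.6,x0=150,y0=150):
    q=(circ(c,tx,y,tz,r)-[x0-.5,y0-.5])*s-.5;return q.min(0),q.max(0)
p,R,c=load("w12")
def f(v):
    h=ex(c,*v,.0178);o=ex(c,*v,.033)
    return [h[0][0]-276,h[1][0]-498,h[0][1]-268,o[1][1]-531,.5*(o[0][1]-168)]
s=least_squares(f,[0,.058,0],x_scale=.01);print("ring",s.x.round(5),s.fun.round(1))
def f2(v):
    h=ex(c,*v,.015);d=ex(c,v[0],v[1]+.0185,v[2],.0215)
    return [h[0][0]-294,h[1][0]-483,h[0][1]-262,d[0][1]-187]
s=least_squares(f2,[0,.058,0],x_scale=.01);print("filter w3",s.x.round(5),s.fun.round(1))
def f3(v):
    h=ex(c,*v,.0178);d=ex(c,*v,.033)
    return [h[0][0]-286,h[1][0]-493,h[0][1]-225,h[1][1]-405]
s=least_squares(f3,[0,.073,0],x_scale=.01);print("ring w11",s.x.round(5),s.fun.round(1))
# cell: w4 w5, w9
for n,x0,y0,sc,cx,cy,z in(("w4",150,90,3.6,406.5,287,.082),("w5",150,130,3.6,394.5,None,.0905)):
    p,R,c=load(n)
    if cy: print(n,wback(c,p,R,x0+(cx+.5)/sc-.5,y0+(cy+.5)/sc-.5,zw=z))
E
```

```text
ring [ 0.00308  0.06022 -0.00011] [ 0.1 -0.1 -1.6  0.6  2.2]
filter w3 [0.00015 0.06099 0.00013] [ 0.7 -0.7  1.6 -1.8]
ring w11 [0.00234 0.07682 0.00032] [ 1.4 -1.4 -1.5  1.7]
w4 [0.6046508  0.15650369 0.082     ]
```

```bash
sed -i 's/-.07943,-.09128,0\]/-.07943,-.0942,0]/' h.py
python3 - <<'E'
from h import *
from scipy.optimize import least_squares
def ex(c,tx,y,tz,r,s=3.6,x0=150,y0=150):
    q=(circ(c,tx,y,tz,r)-[x0-.5,y0-.5])*s-.5;return q.min(0),q.max(0)
p,R,c=load("w12")
def f(v):
    h=ex(c,*v,.0178);o=ex(c,*v,.033)
    return [h[0][0]-276,h[1][0]-498,h[0][1]-268,o[1][1]-531,.5*(o[0][1]-168)]
s=least_squares(f,[0,.058,0],x_scale=.01);print("ring",s.x.round(5),s.fun.round(1))
def f2(v):
    h=ex(c,*v,.015);d=ex(c,v[0],v[1]+.0185,v[2],.0215)
    return [h[0][0]-294,h[1][0]-483,h[0][1]-262,d[0][1]-187]
s=least_squares(f2,[0,.058,0],x_scale=.01);print("filter w3",s.x.round(5),s.fun.round(1))
s=least_squares(lambda v:f2([v[0],.058,v[1]]),[0,0],x_scale=.01);print("filter w3",s.x.round(5),s.fun.round(1))
p,R,c=load("w4")
for z,cx,cy in((.082,406.5,287),):
    print("w4",wback(c,p,R,150+(cx+.5)/3.6-.5,90+(cy+.5)/3.6-.5,zw=z), p)
# w9: collar top green x 327-490, y 184-346 crop(170,90,4.6)
p,R,c=load("w9")
t=wback(c,p,R,170+408.5/4.6-.5,90+264.5/4.6-.5,zw=.102);print("w9 collar",t)
def f9(v):
    q=np.array([wproj(c,p,R,[v[0]+.015*np.cos(k),v[1]+.015*np.sin(k),v[2]]) for k in ANG]);q=(q-[169.5,89.5])*4.6-.5
    return np.r_[q.min(0)-[327,184],q.max(0)-[490,346]]
s=least_squares(f9,[.605,.157,.102],x_scale=.01);print(s.x,s.fun)
def f9(v):
    q=np.array([wproj(c,p,R,[v[0]+v[2]*np.cos(k),v[1]+v[2]*np.sin(k),.07]) for k in ANG]);q=(q-[169.5,89.5])*4.6-.5
    return np.r_[q.min(0)-[233,71],q.max(0)-[580,415]]
s=least_squares(f9,[.605,.157,.03],x_scale=.01);print("barrel base",s.x,s.fun)
E
```

```text
ring [ 0.00308  0.0573  -0.00011] [ 0.1 -0.1 -1.6  0.6  2.2]
filter w3 [0.00015 0.05807 0.00013] [ 0.7 -0.7  1.6 -1.8]
filter w3 [0.00012 0.00013] [ 0.7 -0.7  1.7 -1.8]
w4 [0.60477077 0.1571512  0.082     ] [0.61430928 0.17377155 0.25874892]
w9 collar [0.60483922 0.15709719 0.102     ]
[0.60465445 0.15674308 0.10674638] [-0.34979338  0.35296215  0.34991452 -0.35712031]
barrel base [0.60534045 0.15791633 0.03662966] [-0.39012748  0.39139513  0.39022277 -0.39897715]
```

apply_moves --rows '[[[-0.03,0,0.012],0],[[-0.075,0,0.03],0],[[-0.12,0,0.048],0],[[-0.165,0,0.066],0],[[-0.2,0,0.081],0],[[-0.22,0,0.089],0],[[-0.226,0.01,0.0914],0],[[-0.226,0.03,0.0914],0],[[-0.226,0.045,0.0914],0],[[-0.226,0.048,0.0914],0],[[-0.226,0.048,0.0914],0],[[-0.226,0.048,0.0914],0]]'

```text
time_s: 17.27
tcp_pos: [0.6059, 0.1601, 0.1843]
eef_rot: [-89.9, 0.0, -95.0]
contact_force: [-0.4, 0.1, -0.0]
gripper_width: 0.0654
```

Run:
```python
from h import *
p,R,s,c=shot("w13");print(p,s["eef_rot"],s["joints"],s["gripper_width"],s["contact_force"],s["moment"])
big=cv2.resize(c["pixels"][140:300,150:370],None,fx=3.6,fy=3.6,interpolation=cv2.INTER_CUBIC)
cv2.imwrite("pics/w13c.png",big)
```

```text
[0.6059135  0.16009285 0.18427756] [-8.99353603e+01  3.68707763e-02 -9.50159526e+01] [ 3.26267128e+01  2.09468562e+01 -1.37591389e+01  1.25186133e-02
 -5.52203033e+01  1.42350179e+02] 0.06535478336737813 [-0.37056588  0.1382691  -0.02971225] [-0.1329656   0.05406248  0.01545317]
```

View pics/w13c.png

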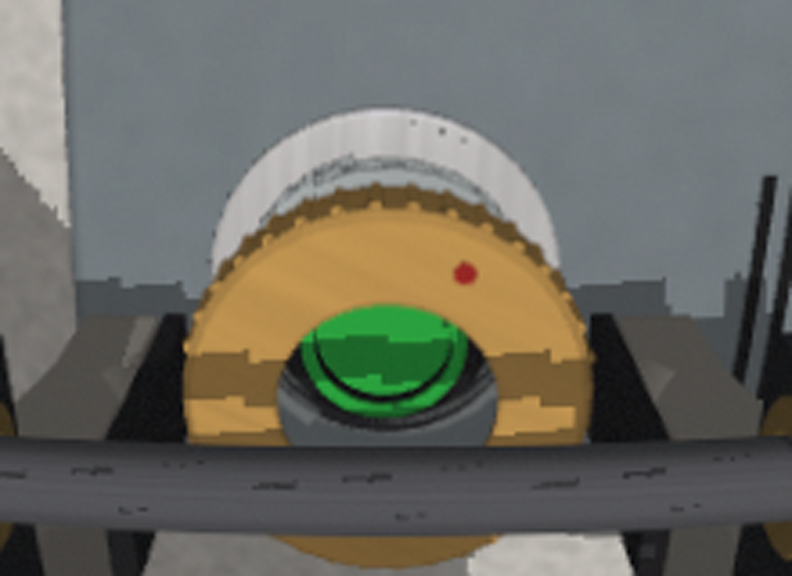

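```bash
cat >> h.py <<'E'
from scipy.optimize import least_squares
def ex(c,tx,y,tz,r,s=3.6,x0=150,y0=150):
    q=(circ(c,tx,y,tz,r)-[x0-.5,y0-.5])*s-.5;return q.min(0),q.max(0)
E
python3 - <<'E'
from h import *
p,R,c=load("w13");K=dict(x0=150,y0=140)
for tilt in (0,):
    def f(v):
        h=ex(c,*v,.0178,**K);o=ex(c,*v,.033,**K)
        return [h[0][0]-277,h[1][0]-498,h[0][1]-304,o[1][1]-567,.5*(o[0][1]-206)]
    s=least_squares(f,[0,.058,0],x_scale=.01);print("ring",s.x.round(5),s.fun.round(1))
    def g(v):
        h=ex(c,*v,.015,**K);return [h[0][0]-302,h[1][0]-467,h[1][1]-417]
    s=least_squares(g,[0,.08,0],x_scale=.01);print("collar",s.x.round(5),s.fun.round(1))
    for y in(.080,.0807,.082):
        s=least_squares(lambda v:g([v[0],y,v[1]]),[0,0],x_scale=.01);print("collar",y,s.x.round(5),s.fun.round(1))
    def g(v):
        h=ex(c,*v[:3],v[3],**K);return [h[0][0]-212,h[1][0]-558,h[0][1]-107]
    for y in(.1127,):
        s=least_squares(lambda v:g([v[0],y,v[1],v[2]]),[0,0,.036],x_scale=.01);print("base",y,s.x.round(5),s.fun.round(1))
E
```

```text
ring [ 3.360e-03  5.775e-02 -3.000e-05] [-0.1  0.1 -1.1  0.3  1.6]
collar [ 0.00424  0.08189 -0.00058] [0. 0. 0.]
collar 0.08 [ 0.0032  -0.00057] [-0.9  0.9  0.1]
collar 0.0807 [ 0.00359 -0.00058] [-0.6  0.6  0. ]
collar 0.082 [ 0.00431 -0.00058] [ 0.1 -0.1 -0. ]
base 0.1127 [ 0.00332 -0.00057  0.03624] [ 0. -0.  0.]
```

apply_moves --rows '[[[0.0001,0.004,-0.0005],0],[[0.0001,0.008,-0.0005],0],[[0.0001,0.012,-0.0005],0],[[0.0001,0.015,-0.0005],0],[[0.0001,0.016,-0.0005],0],[[0.0001,0.016,-0.0005],0]]'

```text
time_s: 18.08
tcp_pos: [0.605, 0.1601, 0.1674]
eef_rot: [-90.0, -0.0, -95.0]
contact_force: [-0.4, -0.5, -1.3]
gripper_width: 0.0656
```

Run:
```python
from h import *
p,R,s,c=shot("w14");print(p,s["eef_rot"],s["joints"],s["gripper_width"],s["contact_force"],s["moment"])
big=cv2.resize(c["pixels"][140:300,150:370],None,fx=3.6,fy=3.6,interpolation=cv2.INTER_CUBIC)
cv2.imwrite("pics/w14c.png",big)
```

```text
[0.60503386 0.16005829 0.16739234] [-9.00066382e+01 -7.37963560e-03 -9.50066804e+01] [ 3.26650666e+01  2.18810598e+01 -1.48457741e+01  2.22595106e-03
 -5.32829304e+01  1.42326922e+02] 0.06560635498413919 [-0.42065653 -0.50208897 -1.2981323 ] [-0.14922167 -0.00938467 -0.02957714]
```

View pics/w14c.png

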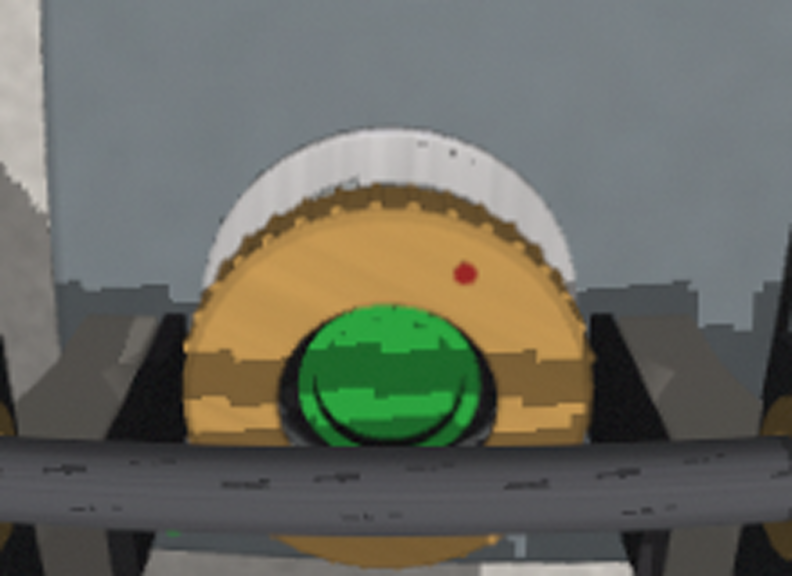

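Run:
```python
from h import *
p,R,c=load("w14");K=dict(x0=150,y0=140)
def f(v):
        h=ex(c,*v,.0178,**K);o=ex(c,*v,.033,**K)
        return [h[0][0]-278,h[1][0]-498,h[0][1]-304,o[1][1]-567,.5*(o[0][1]-206)]
s=least_squares(f,[0,.058,0],x_scale=.01);print("ring",s.x.round(5),s.fun.round(1))
def g(v):
        h=ex(c,*v[:3],v[3],**K);return [h[0][0]-203,h[1][0]-576,h[0][1]-128]
for y in(.0967,.0974,.098):
        s=least_squares(lambda v:g([v[0],y,v[1],.03624]),[0,0],x_scale=.01);print("base",y,s.x.round(5),s.fun.round(1))
def g(v):
        h=ex(c,*v,.015,**K);return [h[0][0]-298,h[1][0]-483,h[1][1]-458]
for y in(.0647,.0654):
        s=least_squares(lambda v:g([v[0],y,v[1]]),[0,0],x_scale=.01);print("collar (bottom unknown)",y,s.x.round(5),s.fun.round(1))
# widest row of collar
im=c["pixels"].astype(int)
m=(im[...,1]>im[...,2]*1.6)&(im[...,1]>im[...,0]*1.6)
for v in range(224,265,2):
    u=np.nonzero(m[v,200:310])[0]
    if len(u): print(v,u.min()+200,u.max()+200,end="; ")
```

```text
ring [3.49e-03 5.80e-02 5.00e-05] [-0.4  0.4 -0.9  0.   1.8]
base 0.0967 [0.00365 0.00036] [ 1.3 -1.3 -0.2]
base 0.0974 [0.00381 0.00036] [ 1.9 -1.9 -0.2]
base 0.098 [0.00394 0.00036] [ 2.4 -2.4 -0.3]
collar (bottom unknown) 0.0647 [0.00275 0.00047] [ 2.4 -2.4 -0.2]
collar (bottom unknown) 0.0654 [0.00317 0.00047] [ 2.8 -2.8 -0.2]
226 248 267; 228 243 271; 230 240 275; 232 238 277; 234 237 279; 236 235 280; 238 234 281; 240 234 282; 242 233 282; 244 233 283; 246 233 283; 248 233 283; 250 233 282; 252 233 282; 254 234 281; 256 235 280; 258 236 279; 260 238 277; 262 240 275;
```

apply_moves --rows '[[[0.0001,0,0.0003],0],[[0.0001,0.001,0.0003],0],[[0.0001,0.002,0.0003],0],[[0.0001,0.003,0.0003],0],[[0.0001,0.003,0.0003],0]]'

```text
time_s: 18.75
tcp_pos: [0.6053, 0.1599, 0.1643]
eef_rot: [-90.0, -0.0, -95.0]
contact_force: [0.3, 0.6, -1.4]
gripper_width: 0.0657
```

Run:
```python
from h import *
p,R,s,c=shot("w15");print(p,s["eef_rot"],s["gripper_width"],s["contact_force"],s["moment"])
big=cv2.resize(c["pixels"][140:300,150:370],None,fx=3.6,fy=3.6,interpolation=cv2.INTER_CUBIC)
cv2.imwrite("pics/w15c.png",big)
```

```text
[0.60526257 0.15989427 0.16432448] [-9.00113837e+01 -6.59570826e-03 -9.50112617e+01] 0.06574189547915274 [ 0.26528658  0.57306826 -1.43423102] [-0.12265544  0.002949   -0.01108483]
```

View pics/w15c.png

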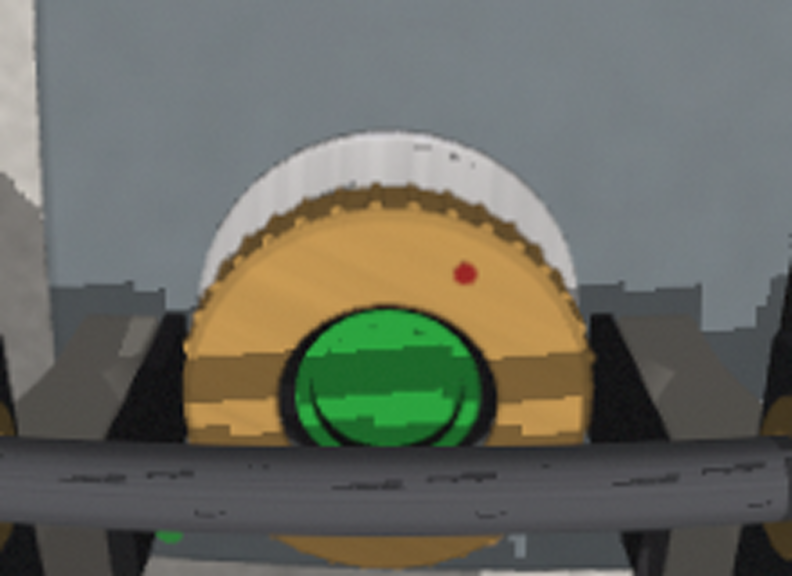

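apply_moves --rows '[[[0,0.001,0],0],[[0,0.002,0],0],[[0,0.002,0],0]]'

```text
time_s: 19.18
tcp_pos: [0.6053, 0.1599, 0.1623]
eef_rot: [-90.0, -0.0, -95.0]
contact_force: [-0.1, -0.2, -1.4]
gripper_width: 0.0653
```

apply_moves --rows '[[[0,0.001,0],0],[[0,0.001,0],0]]'

```text
time_s: 19.42
tcp_pos: [0.6053, 0.1599, 0.1614]
eef_rot: [-90.0, -0.0, -95.0]
contact_force: [0.4, 0.1, -1.3]
gripper_width: 0.0658
```

apply_moves --rows '[[[0,0.0007,0],0],[[0,0.001,0],0],[[0,0.001,0],0]]'

```text
time_s: 19.8
tcp_pos: [0.6053, 0.1599, 0.1605]
eef_rot: [-90.0, 0.0, -95.0]
contact_force: [0.1, 0.9, -1.6]
gripper_width: 0.0655
```

apply_moves --rows '[[[0,0.0007,0],0],[[0,0.001,0],0],[[0,0.001,0],0]]'

```text
time_s: 20.18
tcp_pos: [0.6053, 0.1599, 0.1594]
eef_rot: [-90.0, -0.0, -95.0]
contact_force: [-0.3, -0.1, -1.9]
gripper_width: 0.066
```

apply_moves --rows '[[[0,0.0007,0],0],[[0,0.001,0],0],[[0,0.001,0],0]]'

```text
time_s: 20.55
tcp_pos: [0.6054, 0.1599, 0.1587]
eef_rot: [-90.0, 0.0, -95.0]
contact_force: [-0.9, -0.9, 1.2]
gripper_width: 0.0658
```

apply_moves --rows '[[[0,0.0007,0],0],[[0,0.0007,0],0],[[0,0.0007,0],0]]'

```text
time_s: 20.92
tcp_pos: [0.6055, 0.16, 0.1584]
eef_rot: [-90.0, 0.0, -95.0]
contact_force: [-2.3, -0.2, 6.4]
gripper_width: 0.066
```

apply_moves --rows '[[[0,-0.0006,0],0],[[0,-0.0006,0],0],[[0,-0.0006,0],0]]' --gripper 0.84

```text
time_s: 21.3
tcp_pos: [0.6053, 0.1599, 0.1581]
eef_rot: [-90.0, -0.0, -95.0]
contact_force: [0.3, 0.2, 0.9]
gripper_width: 0.0732
```

apply_moves --rows '[[[0.003,0,0],0],[[0.003,0,0],0],[[0.003,0,0],0]]'

```text
time_s: 21.68
tcp_pos: [0.6051, 0.1569, 0.1584]
eef_rot: [-90.0, 0.0, -95.0]
contact_force: [0.5, 0.2, -0.2]
gripper_width: 0.0737
```

Run:
```python
from h import *
p,R,s,c=shot("w16");print(p,s["eef_rot"],s["joints"],s["gripper_width"],s["contact_force"],s["moment"])
big=cv2.resize(c["pixels"][140:300,150:370],None,fx=3.6,fy=3.6,interpolation=cv2.INTER_CUBIC)
cv2.imwrite("pics/w16c.png",big)
```

```text
[0.60508793 0.1568544  0.15836276] [-8.99988939e+01  1.85398160e-03 -9.50184214e+01] [ 3.24009496e+01  2.23534528e+01 -1.54845350e+01 -1.01346676e-03
 -5.21600072e+01  1.42581251e+02] 0.07366229820774234 [ 0.52601765  0.20117735 -0.15687906] [-0.18311615  0.04276534 -0.06975918]
```

View pics/w16c.png

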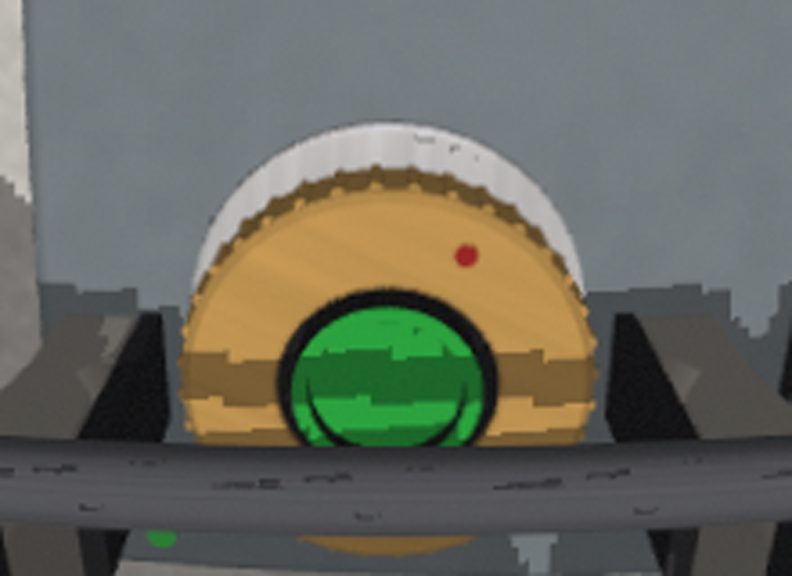

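Run:
```python
from h import *
p,R,c=load("w16");K=dict(x0=150,y0=140)
def f(v):
        h=ex(c,*v,.0178,**K);o=ex(c,*v,.033,**K)
        return [h[0][0]-278,h[1][0]-498,h[0][1]-288,o[1][1]-555,.5*(o[0][1]-190)]
s=least_squares(f,[0,.058,0],x_scale=.01);print("ring",s.x.round(5),s.fun.round(1))
for y in(.057,.0575,.058):
    s=least_squares(lambda v:f([v[0],y,v[1]]),[0,0],x_scale=.01);print("ring",y,s.x.round(5),s.fun.round(1))
def g(v):
        h=ex(c,*v[:3],v[3],**K);return [h[0][0]-192,h[1][0]-584,h[0][1]-122]
for y in(.088,.0885):
        s=least_squares(lambda v:g([v[0],y,v[1],.03624]),[0,0],x_scale=.01);print("base",y,s.x.round(5),s.fun.round(1))
```

```text
ring [1.070e-03 5.845e-02 5.000e-05] [-0.8  0.8 -0.5 -0.4  1.6]
ring 0.057 [3.6e-04 5.0e-05] [-1.8  1.8 -1.2  1.3  0.8]
ring 0.0575 [6.1e-04 5.0e-05] [-1.4  1.4 -1.   0.7  1.1]
ring 0.058 [8.5e-04 5.0e-05] [-1.1  1.1 -0.7  0.2  1.3]
base 0.088 [4.1e-04 6.0e-05] [ 2.3 -2.3 -0.3]
base 0.0885 [5.2e-04 6.0e-05] [ 2.8 -2.8 -0.3]
```

apply_moves --rows '[[[0.0005,0.0008,0],0],[[0.0005,0.0015,0],0],[[0.0005,0.0015,0],0]]'

```text
time_s: 22.1
tcp_pos: [0.605, 0.1564, 0.1568]
eef_rot: [-90.0, -0.0, -95.0]
contact_force: [-0.3, -0.0, -0.1]
gripper_width: 0.0737
```

apply_moves --rows '[[[0,0,0],0],[[0,0,0],0],[[0,0,0],0],[[0,0,0],0]]' --gripper 0.6 --grip_force 20

```text
time_s: 22.6
tcp_pos: [0.605, 0.1565, 0.1569]
eef_rot: [-90.0, 0.0, -95.0]
contact_force: [0.1, -0.1, -0.1]
gripper_width: 0.0658
```

Run:
```python
from h import *
p,R,s=tool();print(p,s["eef_rot"],s["joints"],s["gripper_width"],s["contact_force"],s["moment"])
```

```text
[0.60501776 0.15646193 0.15688154] [-8.99995710e+01  2.70393757e-03 -9.50129756e+01] [ 3.23720760e+01  2.24299936e+01 -1.55915405e+01 -2.39666984e-03
 -5.19764833e+01  1.42616425e+02] 0.0657780361650854 [ 0.06187205 -0.14932882 -0.12481486] [-0.04281462  0.04694193 -0.00067223]
```

apply_moves --rows '[[[0,0.0003,0],0],[[0,0.0005,0],5],[[0,0.0007,0],10],[[0,0.0009,0],15],[[0,0.0011,0],20],[[0,0.0011,0],20]]'

```text
time_s: 23.35
tcp_pos: [0.6051, 0.1565, 0.1559]
eef_rot: [-90.0, 0.0, -115.0]
contact_force: [-0.3, 0.1, 1.1]
gripper_width: 0.066
```

```bash
cat > st.py <<'E'
from h import *
p,R,s=tool();print(s["time_s"],p.round(4),s["eef_rot"].round(1),"j6",s["joints"][5].round(1),"w",s["gripper_width"].round(4),"F",s["contact_force"].round(2),"M",s["moment"].round(3), "tq6",s["joint_torque"][5].round(3))
E
python3 st.py
```

```text
Traceback (most recent call last):
  File "st.py", line 2, in <module>
    p,R,s=tool();print(s["time_s"],p.round(4),s["eef_rot"].round(1),"j6",s["joints"][5].round(1),"w",s["gripper_width"].round(4),"F",s["contact_force"].round(2),"M",s["moment"].round(3), "tq6",s["joint_torque"][5].round(3))
                                                                                                     ^^^^^^^^^^^^^^^^^^^^^^^^
AttributeError: 'float' object has no attribute 'round'
```

```bash
sed -i 's/s\["gripper_width"\].round(4)/round(s["gripper_width"],4)/; s/s\["joint_torque"\]\[5\].round(3)/float(s["joint_torque"][5])/' st.py; python3 st.py
```

```text
23.35 [0.6051 0.1565 0.1559] [ -90.    0. -115.] j6 122.6 w 0.066 F [-0.32  0.07  1.14] M [-0.139  0.105 -0.037] tq6 -0.700798574835062
```

apply_moves --rows '[[[0,0.0003,0],5],[[0,0.0006,0],10],[[0,0.0008,0],15],[[0,0.001,0],20],[[0,0.0012,0],25],[[0,0.0014,0],30],[[0,0.0016,0],35],[[0,0.0019,0],40],[[0,0.0019,0],40]]'

```text
time_s: 24.48
tcp_pos: [0.6052, 0.1565, 0.1541]
eef_rot: [-90.0, 0.0, -154.9]
contact_force: [0.7, 0.0, 2.1]
gripper_width: 0.0659
```

```bash
cat > avg.py <<'E'
import sys
from h import *
n=int(sys.argv[1]);F=[];M=[];Z=[];T=[]
for i in range(n):
    s=get_state();F.append(s["contact_force"]);M.append(s["moment"]);Z.append(s["tcp_pos"]);T.append(s["joint_torque"][5]);capture("wrist")
print("F",np.mean(F,0).round(2),"M",np.mean(M,0).round(3),"sd",np.std(M,0).round(3)[2],"p",np.mean(Z,0).round(4),"yaw",s["eef_rot"][2].round(1),"j6",s["joints"][5].round(1),"tq6",np.mean(T).round(3),"t",s["time_s"])
E
python3 avg.py 4
```

```text
F [0.03 0.21 1.78] M [-0.121  0.137 -0.061] sd 0.024 p [0.6052 0.1565 0.1541] yaw -154.9 j6 82.8 tq6 -0.197 t 24.625
```

apply_moves --rows '[[[0,0.0003,0],5],[[0,0.0006,0],10],[[0,0.0008,0],15],[[0,0.001,0],20],[[0,0.0012,0],25],[[0,0.0014,0],30],[[0,0.0016,0],35],[[0,0.0018,0],40],[[0,0.0018,0],40]]'

```text
time_s: 25.8
tcp_pos: [0.6051, 0.1566, 0.1522]
eef_rot: [-90.0, 0.0, 165.1]
contact_force: [-0.5, 1.0, 1.6]
gripper_width: 0.0659
```

```bash
python3 avg.py 4
```

```text
F [-0.14  1.62  2.46] M [ 0.436  0.31  -0.08 ] sd 0.04 p [0.6051 0.1566 0.1522] yaw 165.1 j6 42.7 tq6 -0.182 t 25.95
```

Run:
```python
from h import *
p,R,s,c=shot("w17")
big=cv2.resize(c["pixels"][140:300,150:370],None,fx=3.6,fy=3.6,interpolation=cv2.INTER_CUBIC)
cv2.imwrite("pics/w17c.png",big)
```

```text
(no output)
```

View pics/w17c.png

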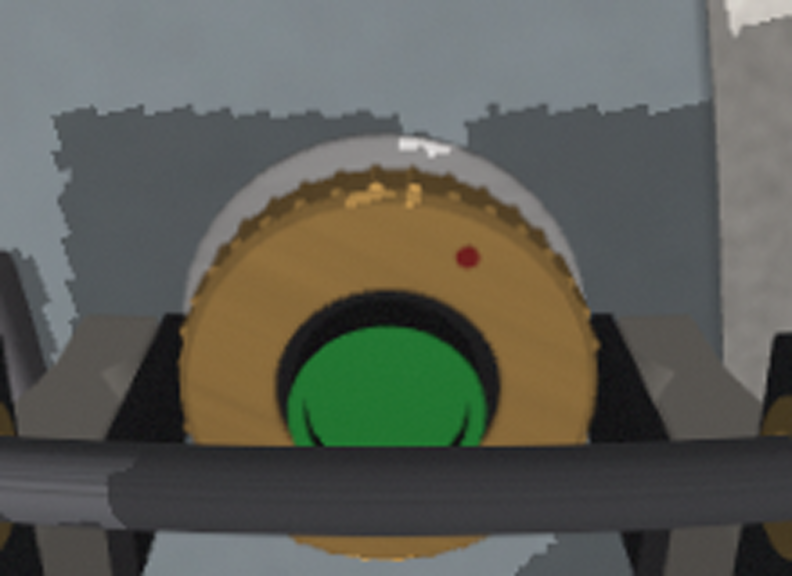

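apply_moves --rows '[[[0,0.0002,0],5],[[0,0.0004,0],10],[[0,0.0006,0],15],[[0,0.0008,0],20],[[0,0.0008,0],20]]'

```text
time_s: 26.68
tcp_pos: [0.6051, 0.1567, 0.1513]
eef_rot: [-90.0, 0.0, 145.1]
contact_force: [-0.4, 2.4, 2.7]
gripper_width: 0.0659
```

```bash
python3 avg.py 4
```

```text
F [-1.01  2.81  2.67] M [ 0.963  0.4   -0.081] sd 0.012 p [0.6051 0.1567 0.1513] yaw 145.1 j6 22.7 tq6 -0.175 t 26.825
```

apply_moves --rows '[[[0.0001,0.0001,-0.0001],3],[[0.0001,0.0003,-0.0001],6],[[0.0001,0.0004,-0.0001],10],[[0.0001,0.0004,-0.0001],10]]'

```text
time_s: 27.38
tcp_pos: [0.605, 0.1567, 0.1509]
eef_rot: [-90.0, -0.0, 135.1]
contact_force: [-0.9, 3.0, 2.0]
gripper_width: 0.0655
```

```bash
python3 avg.py 4
```

```text
F [-0.8   3.    2.19] M [ 1.136  0.362 -0.067] sd 0.041 p [0.6051 0.1567 0.1509] yaw 135.1 j6 12.7 tq6 -0.127 t 27.525
```

apply_moves --rows '[[[0.0002,0.0001,-0.0001],3],[[0.0002,0.0003,-0.0001],6],[[0.0002,0.0004,-0.0001],10],[[0.0002,0.0004,-0.0001],10]]'

```text
time_s: 28.08
tcp_pos: [0.605, 0.1568, 0.1505]
eef_rot: [-90.0, 0.0, 125.1]
contact_force: [-0.2, 1.8, 2.5]
gripper_width: 0.0656
```

```bash
python3 avg.py 4
```

```text
F [-0.15  2.66  2.12] M [ 0.994  0.251 -0.047] sd 0.022 p [0.605  0.1568 0.1505] yaw 125.1 j6 2.7 tq6 -0.126 t 28.225
```

apply_moves --rows '[[[0.0002,0.0001,-0.0001],3],[[0.0002,0.0003,-0.0001],6],[[0.0002,0.0004,-0.0001],10],[[0.0002,0.0004,-0.0001],10]]'

```text
time_s: 28.78
tcp_pos: [0.605, 0.1569, 0.1501]
eef_rot: [-90.0, 0.0, 115.1]
contact_force: [0.4, 2.5, 1.3]
gripper_width: 0.0659
```

```bash
python3 avg.py 4
```

```text
F [0.57 2.28 1.84] M [ 0.65   0.019 -0.064] sd 0.031 p [0.605  0.1569 0.1501] yaw 115.1 j6 -7.3 tq6 -0.134 t 28.925
```

apply_moves --rows '[[[0.0001,0.0002,0],3],[[0.0001,0.0003,0],6],[[0.0001,0.0005,0],10],[[0.0001,0.0005,0],10]]'

```text
time_s: 29.48
tcp_pos: [0.605, 0.157, 0.1498]
eef_rot: [-90.0, 0.0, 105.1]
contact_force: [0.3, 1.1, 3.7]
gripper_width: 0.0661
```

```bash
python3 avg.py 4
```

```text
F [-0.04  1.12  3.93] M [ 0.417  0.057 -0.037] sd 0.011 p [0.605  0.157  0.1497] yaw 105.1 j6 -17.3 tq6 -0.142 t 29.625
```

apply_moves --rows '[[[0,0,0],3],[[0,0,0],6],[[0,0,0],6]]'

```text
time_s: 30.05
tcp_pos: [0.6049, 0.1571, 0.1497]
eef_rot: [-90.0, 0.0, 99.1]
contact_force: [-0.5, 0.9, 4.7]
gripper_width: 0.0656
```

```bash
python3 avg.py 4
```

```text
F [-0.7   0.72  4.85] M [ 0.316  0.112 -0.063] sd 0.03 p [0.6049 0.157  0.1497] yaw 99.1 j6 -23.4 tq6 -0.084 t 30.2
```

apply_moves --rows '[[[0,-0.0001,0],4],[[0,-0.0001,0],8],[[0,-0.0001,0],8]]'

```text
time_s: 30.62
tcp_pos: [0.6049, 0.1571, 0.1497]
eef_rot: [-90.0, -0.0, 91.0]
contact_force: [0.6, 0.8, 3.7]
gripper_width: 0.0656
```

```bash
python3 avg.py 5
```

```text
F [0.35 0.64 4.2 ] M [ 0.338  0.015 -0.041] sd 0.044 p [0.6049 0.1571 0.1497] yaw 91.1 j6 -31.4 tq6 -0.104 t 30.825
```

apply_moves --rows '[[[0,0,0],3],[[0,0,0],6],[[0,0,0],6]]'

```text
time_s: 31.25
tcp_pos: [0.6049, 0.1571, 0.1497]
eef_rot: [-90.0, -0.0, 85.0]
contact_force: [0.5, 0.8, 4.1]
gripper_width: 0.066
```

```bash
python3 avg.py 5
```

```text
F [0.34 0.8  4.39] M [ 0.402  0.011 -0.066] sd 0.036 p [0.6049 0.1571 0.1497] yaw 85.0 j6 -37.4 tq6 -0.054 t 31.45
```

apply_moves --rows '[[[0,0,0],2],[[0,0,0],4],[[0,0,0],4]]'

```text
time_s: 31.88
tcp_pos: [0.6049, 0.1571, 0.1497]
eef_rot: [-90.0, -0.0, 80.9]
contact_force: [0.9, 1.1, 4.4]
gripper_width: 0.0658
```

```bash
python3 avg.py 5
```

```text
F [0.35 1.38 4.3 ] M [ 0.483 -0.041 -0.031] sd 0.043 p [0.6049 0.1571 0.1497] yaw 81.0 j6 -41.4 tq6 -0.041 t 32.075
```

apply_moves --rows '[[[0,0,0],2],[[0,0,0],4],[[0,0,0],4]]'

```text
time_s: 32.5
tcp_pos: [0.6049, 0.1571, 0.1497]
eef_rot: [-90.0, -0.0, 76.9]
contact_force: [1.4, 1.4, 4.4]
gripper_width: 0.0664
```

```bash
python3 avg.py 5
```

```text
F [0.55 1.44 4.11] M [ 0.599 -0.077 -0.055] sd 0.035 p [0.6049 0.1571 0.1497] yaw 77.0 j6 -45.4 tq6 -0.035 t 32.7
```

Run:
```python
from h import *
p,R,s,c=shot("w18")
big=cv2.resize(c["pixels"][140:300,150:370],None,fx=3.6,fy=3.6,interpolation=cv2.INTER_CUBIC)
cv2.imwrite("pics/w18c.png",big)
```

```text
(no output)
```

View pics/w18c.png

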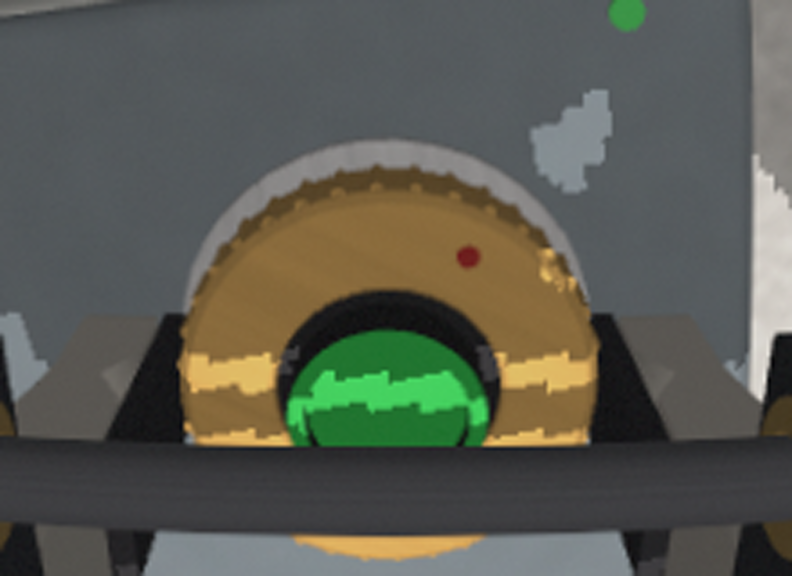

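apply_moves --rows '[[[0,0,0],2],[[0,0,0],4],[[0,0,0],4]]'

```text
time_s: 33.17
tcp_pos: [0.6049, 0.1572, 0.1496]
eef_rot: [-90.0, -0.0, 72.9]
contact_force: [-0.4, 2.1, 4.4]
gripper_width: 0.065
```

```bash
python3 avg.py 5
```

```text
F [0.38 1.94 4.09] M [ 0.785 -0.156 -0.099] sd 0.023 p [0.6049 0.1571 0.1496] yaw 73.0 j6 -49.4 tq6 -0.01 t 33.375
```

apply_moves --rows '[[[0,0,0],2],[[0,0,0],4],[[0,0,0],4]]'

```text
time_s: 33.8
tcp_pos: [0.6048, 0.1571, 0.1496]
eef_rot: [-90.0, -0.0, 68.9]
contact_force: [1.1, 3.1, 3.4]
gripper_width: 0.0658
```

```bash
python3 avg.py 5
```

```text
F [0.89 2.72 2.7 ] M [ 1.026 -0.15  -0.08 ] sd 0.02 p [0.6048 0.1571 0.1496] yaw 69.0 j6 -53.4 tq6 -0.012 t 34.0
```

apply_moves --rows '[[[0.0001,0,0],2],[[0.0001,0,0],4],[[0.0001,0,0],4]]'

```text
time_s: 34.42
tcp_pos: [0.6048, 0.1572, 0.1496]
eef_rot: [-90.0, 0.0, 64.9]
contact_force: [1.1, 2.0, 1.9]
gripper_width: 0.0658
```

```bash
python3 avg.py 5
```

```text
F [1.43 2.56 1.92] M [ 1.075 -0.257 -0.06 ] sd 0.022 p [0.6049 0.1572 0.1496] yaw 65.0 j6 -57.4 tq6 -0.024 t 34.625
```

apply_moves --rows '[[[0.0001,0.0001,0],2],[[0.0001,0.0001,0],4],[[0.0001,0.0001,0],4]]'

```text
time_s: 35.05
tcp_pos: [0.6049, 0.1572, 0.1495]
eef_rot: [-90.0, 0.0, 60.9]
contact_force: [0.5, 1.9, 3.0]
gripper_width: 0.0661
```

```bash
python3 avg.py 6
```

```text
F [1.08 1.85 2.02] M [ 0.948 -0.208 -0.056] sd 0.029 p [0.6049 0.1572 0.1495] yaw 61.0 j6 -61.5 tq6 -0.026 t 35.3
```

```bash
cat > smp.py <<'E'
import sys
from h import *
for i in range(int(sys.argv[1])):
    s=get_state();print(round(s["time_s"],3),"F",s["contact_force"].round(2),"M",s["moment"].round(3),"z",s["tcp_pos"][2].round(4),"yaw",s["eef_rot"][2].round(2),"qd6",s["qd"][5].round(2),"tq6",s["joint_torque"][5].round(3));capture("wrist")
E
python3 smp.py 1
```

```text
35.35 F [-0.08  2.11  1.52] M [ 0.92  -0.17  -0.059] z 0.1495 yaw 60.98 qd6 0.11 tq6 0.054
```

apply_moves --rows '[[[0,0,0],1],[[0,0,0],2]]'

```text
time_s: 35.65
tcp_pos: [0.6049, 0.1573, 0.1495]
eef_rot: [-90.0, 0.0, 58.9]
contact_force: [1.1, 3.0, 1.7]
gripper_width: 0.0658
```

```bash
python3 smp.py 5
```

```text
35.65 F [1.11 3.01 1.66] M [ 0.91  -0.188  0.371] z 0.1495 yaw 58.94 qd6 -7.95 tq6 -0.161
35.7 F [0.45 1.67 1.41] M [ 0.886 -0.205  0.232] z 0.1495 yaw 58.89 qd6 1.49 tq6 -0.079
35.75 F [0.08 2.25 0.03] M [ 0.884 -0.252  0.152] z 0.1495 yaw 58.95 qd6 0.92 tq6 -0.379
35.8 F [0.37 2.17 1.38] M [ 0.909 -0.228  0.207] z 0.1495 yaw 58.98 qd6 0.36 tq6 -0.274
35.85 F [0.94 2.54 1.36] M [ 0.889 -0.193  0.179] z 0.1495 yaw 58.99 qd6 0.18 tq6 -0.217
```

```bash
python3 smp.py 6
```

```text
35.9 F [0.18 2.36 1.77] M [ 0.885 -0.209  0.172] z 0.1495 yaw 58.99 qd6 0.04 tq6 -0.196
35.95 F [-0.06  1.9   0.5 ] M [ 0.913 -0.222  0.206] z 0.1495 yaw 58.99 qd6 -0.05 tq6 -0.188
36.0 F [1.04 2.93 0.47] M [ 0.919 -0.178  0.183] z 0.1495 yaw 58.99 qd6 -0.02 tq6 -0.186
36.05 F [0.85 2.8  0.92] M [ 0.926 -0.249  0.183] z 0.1495 yaw 58.99 qd6 0.02 tq6 -0.186
36.1 F [1.33 2.47 1.07] M [ 0.903 -0.195  0.209] z 0.1495 yaw 58.99 qd6 0.04 tq6 -0.186
36.15 F [ 0.25  2.89 -0.15] M [ 0.972 -0.241  0.206] z 0.1495 yaw 58.99 qd6 0.02 tq6 -0.186
```

apply_moves --rows '[[[0,0,0],0],[[0,0,0],0],[[0,0,0],0],[[0,0,0],0]]' --gripper 0.83

```text
time_s: 36.7
tcp_pos: [0.6048, 0.1571, 0.1495]
eef_rot: [-90.0, 0.0, 59.0]
contact_force: [0.1, -0.7, -0.1]
gripper_width: 0.073
```

```bash
python3 avg.py 5
python3 - <<'E'
from h import *
p,R,s,c=shot("w19");print(s["gripper_width"])
big=cv2.resize(c["pixels"][140:300,150:370],None,fx=3.6,fy=3.6,interpolation=cv2.INTER_CUBIC)
cv2.imwrite("pics/w19c.png",big)
E
```

```text
F [ 0.09 -0.05  0.23] M [0.064 0.073 0.005] sd 0.033 p [0.6049 0.1572 0.1495] yaw 59.0 j6 -63.5 tq6 -0.001 t 36.9
0.07249104682792708
```

View pics/w19c.png

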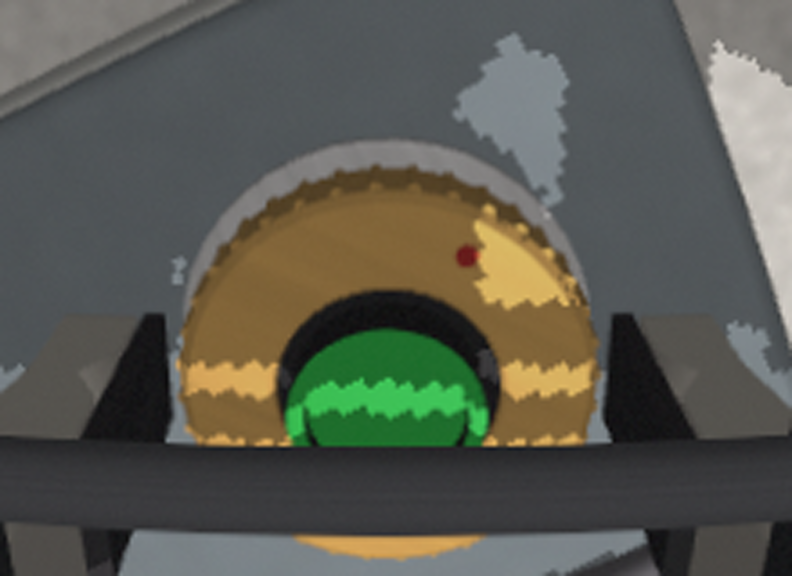

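apply_moves --rows '[[[0.0006,0,0],0],[[0.0006,0,0],0]]'

```text
time_s: 37.25
tcp_pos: [0.6053, 0.1579, 0.1496]
eef_rot: [-90.0, -0.0, 59.0]
contact_force: [-1.0, -0.2, -0.1]
gripper_width: 0.0724
```

apply_moves --rows '[[[0,0,0],0],[[0,0,0],0],[[0,0,0],0],[[0,0,0],0]]' --gripper 0.6

```text
time_s: 37.75
tcp_pos: [0.6052, 0.1578, 0.1496]
eef_rot: [-90.0, -0.0, 59.0]
contact_force: [0.9, 0.1, 0.4]
gripper_width: 0.0662
```

```bash
python3 smp.py 3
```

```text
37.75 F [0.89 0.07 0.38] M [ 0.132  0.083 -0.019] z 0.1496 yaw 58.99 qd6 0.04 tq6 -0.035
37.8 F [0.24 0.1  0.05] M [0.17  0.098 0.023] z 0.1496 yaw 58.99 qd6 0.02 tq6 -0.035
37.85 F [-0.72  0.43  0.23] M [0.137 0.114 0.063] z 0.1495 yaw 58.99 qd6 0.07 tq6 -0.035
```

apply_moves --rows '[[[0,0,0],0.3],[[0,0,0],0.5],[[0,0,0],0.5]]'

```text
time_s: 38.28
tcp_pos: [0.6052, 0.1578, 0.1496]
eef_rot: [-90.0, 0.0, 58.5]
contact_force: [-0.4, -0.1, -1.2]
gripper_width: 0.0659
```

```bash
python3 smp.py 4
```

```text
38.275 F [-0.4  -0.05 -1.16] M [0.141 0.145 0.321] z 0.1496 yaw 58.5 qd6 0.1 tq6 -0.297
38.325 F [-1.1   0.22 -0.04] M [0.147 0.208 0.289] z 0.1495 yaw 58.5 qd6 -0.03 tq6 -0.28
38.375 F [ 0.85 -0.11  0.31] M [0.192 0.207 0.302] z 0.1496 yaw 58.49 qd6 0.03 tq6 -0.274
38.425 F [-0.01  0.66 -0.18] M [0.238 0.086 0.237] z 0.1495 yaw 58.49 qd6 0.02 tq6 -0.273
```

apply_moves --rows '[[[0,0,0],-1],[[0,0,0],-2],[[0,-0.0001,0],-3],[[0,-0.0001,0],-4],[[0,-0.0001,0],-5],[[0,-0.0002,0],-6],[[0,-0.0002,0],-7],[[0,-0.0002,0],-8]]'

```text
time_s: 39.48
tcp_pos: [0.6052, 0.1577, 0.1497]
eef_rot: [-90.0, 0.0, 66.6]
contact_force: [0.9, -0.1, -0.7]
gripper_width: 0.0663
```

```bash
python3 smp.py 4
```

```text
39.475 F [ 0.93 -0.13 -0.72] M [-0.152 -0.164 -0.199] z 0.1497 yaw 66.56 qd6 8.12 tq6 -0.057
39.525 F [ 1.02 -0.4  -2.7 ] M [-0.148 -0.195 -0.041] z 0.1497 yaw 66.61 qd6 -1.5 tq6 -0.123
39.575 F [ 1.58 -0.45 -1.38] M [-0.149 -0.272  0.014] z 0.1497 yaw 66.54 qd6 -0.94 tq6 0.195
39.625 F [-0.09 -0.25 -1.5 ] M [-0.127 -0.184 -0.008] z 0.1497 yaw 66.51 qd6 -0.43 tq6 0.083
```

apply_moves --rows '[[[0,0,0],0.3],[[0,0,0],0.6],[[0,0,0],0.9],[[0,0,0],1.2]]'

```text
time_s: 40.17
tcp_pos: [0.6052, 0.1578, 0.1497]
eef_rot: [-90.0, 0.0, 65.3]
contact_force: [0.6, -0.8, -2.6]
gripper_width: 0.0656
```

```bash
python3 smp.py 4
```

```text
40.175 F [ 0.63 -0.8  -2.63] M [-0.061 -0.2    0.257] z 0.1497 yaw 65.27 qd6 -2.46 tq6 -0.14
40.225 F [ 0.14 -0.91 -2.27] M [-0.029 -0.193  0.191] z 0.1497 yaw 65.26 qd6 0.41 tq6 -0.13
40.275 F [ 0.49 -0.36 -1.84] M [-0.032 -0.208  0.231] z 0.1497 yaw 65.28 qd6 0.19 tq6 -0.224
40.325 F [ 0.42 -0.66 -0.81] M [-0.054 -0.158  0.143] z 0.1497 yaw 65.29 qd6 0.03 tq6 -0.191
```

apply_moves --rows '[[[0,0,0],-1],[[0,0,0],-2],[[0,0,0],-3],[[0,-0.0001,0],-4],[[0,-0.0001,0],-5],[[0,-0.0001,0],-6],[[0,-0.0001,0],-6.5],[[0,-0.0001,0],-6],[[0,-0.0001,0],-5.5],[[0,-0.0001,0],-5.2],[[0,-0.0001,0],-5.1],[[0,-0.0001,0],-5],[[0,-0.0001,0],-4.9]]'

```text
time_s: 42.0
tcp_pos: [0.6052, 0.1578, 0.1498]
eef_rot: [-90.0, -0.0, 70.2]
contact_force: [-0.5, 0.6, -2.9]
gripper_width: 0.0655
```

```bash
python3 smp.py 5
```

```text
42.0 F [-0.5   0.58 -2.86] M [0.198 0.175 0.12 ] z 0.1498 yaw 70.18 qd6 -0.78 tq6 -0.127
42.05 F [-0.26  0.88 -3.41] M [0.18  0.176 0.1  ] z 0.1498 yaw 70.18 qd6 0.19 tq6 -0.122
42.1 F [-0.05  0.63 -2.89] M [0.226 0.209 0.128] z 0.1498 yaw 70.19 qd6 0.11 tq6 -0.155
42.15 F [-0.94  0.13 -2.29] M [0.251 0.224 0.16 ] z 0.1498 yaw 70.19 qd6 0.04 tq6 -0.145
42.2 F [-1.    0.49 -3.33] M [0.325 0.319 0.089] z 0.1498 yaw 70.19 qd6 -0.01 tq6 -0.139
```

apply_moves --rows '[[[0,0.0001,0],0.2],[[0,0.0002,0],0.4],[[0,0.0002,0],0.7],[[0,0.0002,0],1],[[0,0.0002,0],1.3],[[0,0.0002,0],1.6],[[0,0.0002,0],1.8],[[0,0.0002,0],1.9],[[0,0.0002,0],2]]'

```text
time_s: 43.38
tcp_pos: [0.6053, 0.1578, 0.1497]
eef_rot: [-90.0, -0.0, 68.2]
contact_force: [-1.4, 0.1, -1.0]
gripper_width: 0.0657
```

```bash
python3 smp.py 5
```

```text
43.375 F [-1.39  0.12 -0.97] M [0.168 0.306 0.159] z 0.1497 yaw 68.19 qd6 -0.63 tq6 -0.142
43.425 F [-1.78  0.73 -0.63] M [0.164 0.272 0.166] z 0.1498 yaw 68.18 qd6 0.08 tq6 -0.138
43.475 F [-0.73  0.45 -0.52] M [0.176 0.251 0.143] z 0.1497 yaw 68.19 qd6 0.13 tq6 -0.17
43.525 F [-0.09  0.56 -0.27] M [0.221 0.258 0.113] z 0.1497 yaw 68.19 qd6 0.04 tq6 -0.159
43.575 F [-0.33  0.38  0.32] M [0.12  0.279 0.147] z 0.1497 yaw 68.19 qd6 -0.03 tq6 -0.153
```

apply_moves --rows '[[[0,0,0],0.3],[[0,0,0],0.6],[[0,0,0],1],[[0,0,0],1.4],[[0,0,0],1.8],[[0,0,0],2.2],[[0,0,0],2.5],[[0,0,0],2.7],[[0,0,0],2.8],[[0,0,0],2.9],[[0,0,0],3]]'

```text
time_s: 45.0
tcp_pos: [0.6053, 0.1578, 0.1497]
eef_rot: [-90.0, -0.0, 65.2]
contact_force: [0.1, -0.1, 0.1]
gripper_width: 0.0659
```

```bash
python3 smp.py 6
```

```text
45.0 F [ 0.06 -0.14  0.09] M [ 0.153 -0.225  0.221] z 0.1497 yaw 65.19 qd6 -0.78 tq6 -0.188
45.05 F [-0.08  0.53 -0.79] M [ 0.141 -0.218  0.221] z 0.1497 yaw 65.18 qd6 0.12 tq6 -0.188
45.1 F [ 0.56  0.67 -0.37] M [ 0.124 -0.227  0.144] z 0.1496 yaw 65.19 qd6 0.09 tq6 -0.22
45.15 F [ 1.13  0.43 -0.14] M [ 0.129 -0.189  0.15 ] z 0.1497 yaw 65.19 qd6 -0.0 tq6 -0.208
45.2 F [ 0.87  0.13 -0.58] M [ 0.177 -0.227  0.228] z 0.1497 yaw 65.19 qd6 -0.07 tq6 -0.202
45.25 F [ 0.6   0.36 -0.54] M [ 0.16  -0.23   0.222] z 0.1497 yaw 65.19 qd6 -0.05 tq6 -0.2
```

apply_moves --rows '[[[0,0,0],0],[[0,0,0],0],[[0,0,0],0],[[0,0,0],0]]' --gripper 0.84

```text
time_s: 45.8
tcp_pos: [0.6052, 0.1578, 0.1497]
eef_rot: [-90.0, 0.0, 65.2]
contact_force: [0.4, 0.2, -0.1]
gripper_width: 0.0737
```

```bash
python3 smp.py 2
python3 - <<'E'
from h import *
p,R,s,c=shot("w20");print(s["gripper_width"])
big=cv2.resize(c["pixels"][140:300,150:370],None,fx=3.6,fy=3.6,interpolation=cv2.INTER_CUBIC)
cv2.imwrite("pics/w20c.png",big)
E
```

```text
45.8 F [ 0.42  0.23 -0.11] M [ 0.023  0.136 -0.037] z 0.1497 yaw 65.19 qd6 0.08 tq6 -0.001
45.85 F [0.75 0.21 0.28] M [ 0.07   0.11  -0.003] z 0.1496 yaw 65.19 qd6 0.05 tq6 -0.001
0.07355199418030695
```

View pics/w20c.png

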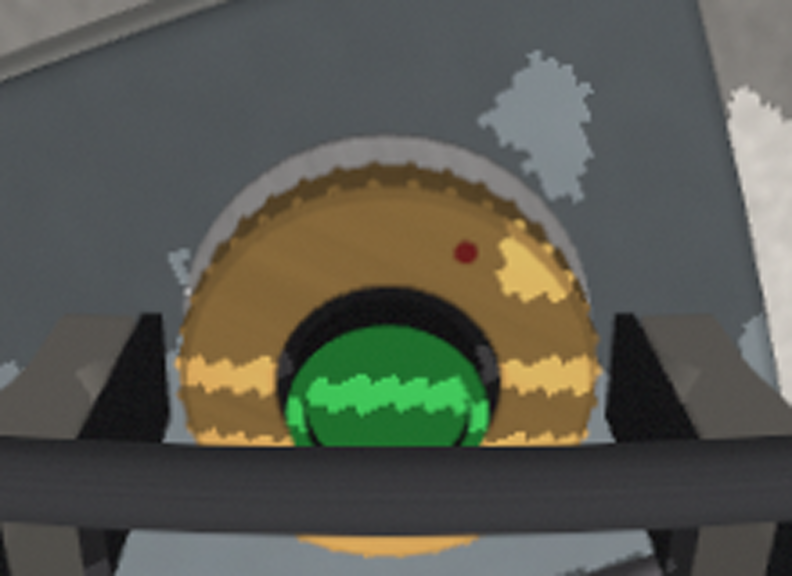

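apply_moves --rows '[[[0,-0.006,0],0],[[0,-0.03,0],0],[[0.01,-0.08,0],0],[[0.03,-0.12,0],0],[[0.03,-0.12,0],0],[[0.03,-0.12,0],0]]'

```text
time_s: 46.7
tcp_pos: [0.6174, 0.185, 0.2695]
eef_rot: [-90.0, -0.0, 65.2]
contact_force: [-0.2, -1.5, -0.6]
gripper_width: 0.0733
```

Run:
```python
from h import *
p,R,s,c=shot("w21");print(s["time_s"],p,s["contact_force"])
crop(c["pixels"],150,60,220,160,3.6,"pics/w21c.png")
a=capture("scene");cv2.imwrite("pics/a2.png",a["pixels"]);crop(a["pixels"],120,150,240,150,3.3,"pics/a2c.png")
```

```text
46.7 [0.61742227 0.18498034 0.26951631] [-0.15026634 -1.48090631 -0.57053211]
```

View pics/w21c.png

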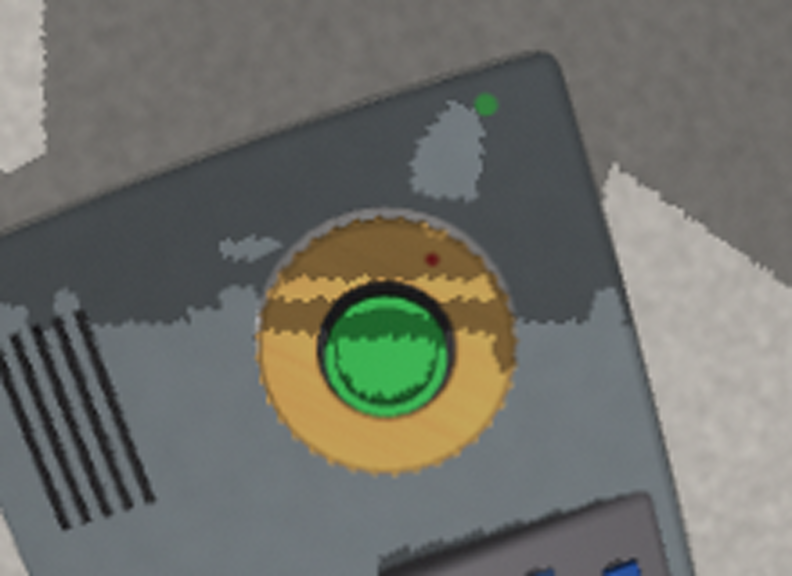

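View pics/a2c.png

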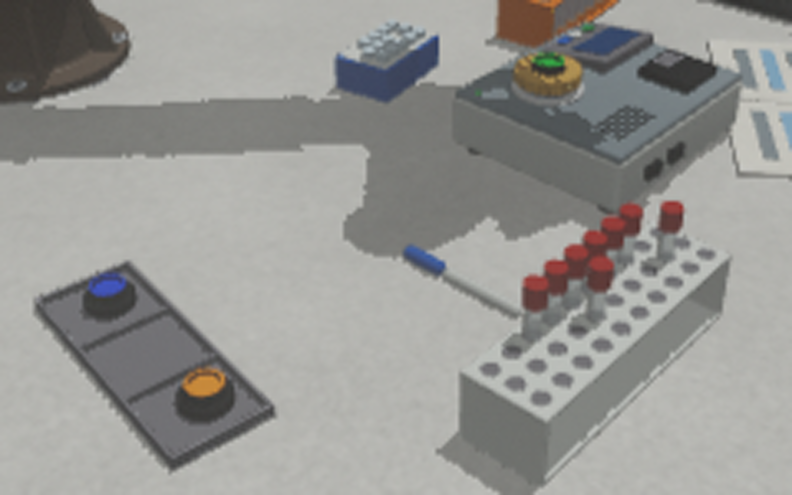

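The ring sits level over the cell with the green collar centred in its hole (crop ≈ (387, 343)). The blue and amber filters, the pen and the racks are where they were, and the gripper is clear.

```bash
python3 -c "
from plant import *
print(close_job())"
```

```text
the job is handed in; nothing more can be done
None
```

The green filter is in the photometer's cell, collar up, and the brass ring is screwed down over it. I tightened the ring too far on the first pass, backed it off, and set it again. The job was handed in at about 47 s.

- **Filter:** it went into the bore without touching the sides and was let go at about 3.4 N on the gasket.
- **Ring, first pass:** it turned about 206° in total. When I gripped it again to check, it held at least 0.27 N·m (up to 0.32 N·m on one reading) without turning, above the 0.22 N·m limit for snug. My settled readings after each step had shown too little torque because the arm sprang back a little.
- **Ring, reset:** I backed it off about 12° and retightened in small slow steps. The torque rose from 0.14 to 0.15 to 0.20 N·m. I let go at 0.20 N·m, inside the 0.16–0.22 N·m snug range.
- **Last checks:** after release the force and torque on the tool read about zero. The ring showed no sign of turning back. It sits level with the green collar centred. The blue and amber filters, the pen, the racks and the cuvette box look unmoved, and the gripper was clear of everything.

**Not confirmed:** I could not measure the clamping force on the glass directly. During the first pass it may have gone above the 18 N snug limit. My two rough estimates were 16 N and about 30 N, so I cannot rule out that it briefly reached the 30 N strain limit.

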